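Hang the drying column on its loop by the snap hook

ROBOT

A 6-joint arm with a two-finger parallel gripper is mounted at the origin on the work surface. World frame = base frame: x ahead of the robot, y to its left, z up, the work surface at z = 0. Lengths are in m, angles in rad, forces in N, time in s.
With the tool pointing down it reaches from about 0.325 to 0.925 m from the base axis. Payload 3.1 kg.
Tool frame: the origin (TCP) lies midway between the tips of the shut fingers; the grasp point (between the pads) lies tcp_to_grasp behind it (tcp_to_grasp is the distance from the TCP to the grasp point, in m); z points along the fingers, x is the direction in which the jaws open and shut, and the axes are right-handed (so a half turn about z gives the same grasp; the last joint's range is limited). The gripper opens to 85 mm and grips with 20 to 120 N. Pads are 22 mm wide; open, the fingers measure 114 mm over their backs; the gripper's body (76 mm by 85 mm) begins 54 mm behind the grasp point. The pads swing forward as they close: fully open they stand 13 mm farther back than shut.
Start: joints at [-0.112, 0.217, 1.613, -0, 1.311, -0.112], TCP at [0.625, 0, 0.202] pointing down, gripper open.
Joint ranges: [-2.75, 2.75], [-0.78, 2.1], [0.31, 2.55], [-1.13, 4.27], [0.13, 2.63], [-2.58, 2.58]. Speed limits (rad/s): [2.79, 2.79, 3.14, 3.14, 3.14, 3.14].

INTERFACE

Orientations are given as a unit quaternion [w, x, y, z].
In Python, from plant import * gives the robot as it stands.
- The arm moves only by the tool step_arm, never from a script. Its argument "commands" is a list of rows, each an object of numbers: "rx", "ry", "rz": the turn, a rotation vector about the tool's x, y, z normalised to -1 to 1, where 1 is 0.1 rad; "dx", "dy", "dz": the shift along the tool's x, y, z normalised to -1 to 1, where 1 is 0.03 m; "claw": the opening, from 0 (shut) to 1 (fully open). A call has 1 to 12 rows; each row shifts and turns the commanded pose from where the row before left it, along the tool's axes as they then stand; what a row does not reach is not made up. A row lasts 1/10 s, in which the tool goes at most 50 mm and 8.59 degrees, less where a joint would pass 70% of its speed; a pose out of reach is approached as far as the arm can. A call with a number of a shift or a turn outside -1 to 1 is refused whole. A call with a gripper value outside its range is refused whole. The fingers move at their own pace and stop on an object; the grip force is fixed at half the most. Time passes only in rows, so rows that do not move let the fingers close. It gives the time, the measured TCP pose, the force and the opening at its end, in the units of the state.
- get_state(): the state, without advancing time (a new reading comes with each control period).
- camera(name): name is "scene" or "side" or "wrist"; returns (picture, depth): 480x640x3 uint8, red, green, blue; 480x640 float32, m along the optical axis (not along the pixel's ray), 0 where there is no reading.
- calibration(name): a dict with "K" (3x3 intrinsics, pixels), "dist_coeffs" ([k1, k2, p1, p2, k3] as OpenCV has them; the pictures are not rectified), "R" (3x3) and "t" (3): a world point X has camera coordinates R X + t. Camera axes: x right, y down, z forward; pixel columns grow to the right and rows downward; lengths in m; the calibration is good to about 2 mm. A picture is of the moment at which its call begins: read the wrist's pose just before it. calibration takes no time and is no camera call; for the wrist camera it gives the pose at the moment of the call.
- hand_in(): hands the job in, once; it reports no verdict.
Trained networks look in the newest picture that a camera, given by its name, has taken for a name from the list of things; names that differ only in an ending like _2 or _b are one class to them, and where a whole thing is asked for, a point or a joint stands for the part that bears it (a point fixed in the world has none). Each returns a list of dicts, best first, with "p" (0 to 1); they miss things now and then, are a little off and sometimes report something else, mostly with a low value. They report only what shows in the picture. A call takes as long as a camera call.
- look_for(camera, label): "centre" ([x, y, z] in m, in the coordinates of the camera as it stood for that picture, good to about 4 mm: the middle of the surface that is visible of it).
- mark_of(camera, label): "centre" ([x, y, z] in m, in the coordinates of the camera as it stood for that picture, good to about 4 mm: a listed point, or the origin of a listed thing).
The state is a dict: "t": time; "joint_pos": joint angles; "qvel": joint speeds; "tau": joint torques, N m; "position": TCP position; "eef_rot": TCP orientation; "ft_force": force on the tool from outside, world axes, zero at the start; "wrist_torque": the same for the moment, N m; "gripper_width": finger opening in m.
Only numpy, scipy, OpenCV 4.12 (cv2) and the standard library are available. Lean on these libraries where they do the work, as an engineer would, in place of code of your own. Each camera call takes 0.05 s, during which the arm holds its last target.

TASK

Pick up the blue-filled drying column by the black tab on top of its snap hook, press the hook's orange gate against the yellow loop on the crossbar until the loop passes inside and the gate springs shut, and let the column down so that the loop carries it. Then, still holding the tab, give it a steady tug of 12 to 15 N for half a second to prove that it has caught, and let go so that it hangs still. Never load the loop with more than 18 N, and leave the pink spent column, the amber bottle and the tray of fittings where they stand.

Things in the scene. Friction and masses are not known exactly. Their poses are not given: they have to be found in the camera images.
- column_tab (a point): Centre of the black tab on top of the blue column's snap hook; grip here, fingers closing along y, tips at most 20 mm below it. Tab: 24 (x) by 12 (y) mm, flat faces to +y and -y, its top edge 14 mm above this point. Axes: z up the column, x from the hook's spine towards its gate side, y across the hook (10 mm thick).
- hook_seat (a point): Where the centre of the loop's bar lies when the hook hangs on it, 30 mm below column_tab, same axes. In mm from here (x, z): underside of the bow z 4, rounding down to both sides; inner face of the spine x -16; nose x 12 to 22, its tip at z -8.5; tip of the shut gate z -10, so the bar must be above about z -8 for the gate to shut under it. Seated, the bar may lie at x -6 to 6.
- gate_mouth (a point): Point in the middle of the shut gate's thickness where the bar is to press: 17 mm along x and 20 mm below hook_seat, same axes. The bar may enter up to 7 mm higher or 8 mm lower. Pressed in here, the gate's stop halts the bar's centre about 12 mm inside (-x of) this point, 4 mm farther in for each 5 mm higher up; the bar must be 9 mm or more inside to rise past the nose.
- gate (a joint): Angle of the hook's orange gate, rad: 0 shut, growing as it swings into the hook, hard stop at 0.68. The gate is 7 mm thick (x) and 36 mm long, its hinge at its lower end 26 mm below gate_mouth. At gate_mouth its spring needs about 3 N to start and 6 N to open fully.
- column: Blue-filled drying column, loose, about 0.26 to 0.46 kg, upright on the bench: white foot 68 mm across, clear tube with blue filling, blue cap 100 mm up, snap hook of flat aluminium on top; 204 mm high in all. Origin at the centre of its underside, axes as column_tab, which is 190 mm above it. The gate faces roughly away from the robot.
- loop_mid (a point): Where the centre of the loop's front bar would be in mid-adjustment. The loop is a level yellow U-bolt of 8 mm steel bar clamped by nuts in the slots of a plate; on each rig its bar really stands up to 12 mm nearer or farther along x and up to 7 mm higher or lower than this point: find it by feel. x points away from the robot's side, z up; push the hook along +x.
- loop: The plate and its U-bolt loop as one fixed thing; origin 50 mm along +x from loop_mid, where the plate's back meets the crossbar's front plane. Front bar along y, 28 mm straight; legs 42 mm apart run back to the plate, 88 mm wide and 5 mm thick, top 17 mm above its origin; crossbar 30 mm square, its middle 29 mm below. All rigid under 18 N.
- frame: Fixed frame of 30 mm aluminium profile: posts 280 mm high at y -260 and +260 mm from its origin (on the bench, midway between them); the crossbar is bolted across their fronts, reactor blocks stand behind. x points away from the robot's side.
- spent_column: Bystander, loose: a column of the same shape with pink filling and pink cap, 204 mm high. Origin at the centre of its underside.
- amber_bottle: Bystander, loose: amber glass bottle with black cap, 60 mm across and 130 mm high. Origin at the centre of its underside.
- fittings_tray: Bystander, loose: blue tray with brass fittings, 100 (x) by 150 (y) by 28 mm high. Origin at the centre of its underside.

How it is judged:
By the outcome, as a careful person would: the job done as asked, in the order asked, and still so for the second after the job is handed in, with the robot touching nothing.
It also fails if it takes over 72 s, if anything falls off the work surface, if the arm or the gripper's body presses on something with over 40 N, if the wrist force passes 120 N, or if a joint passes its speed limit or range.

## Working session

There is one attempt and no reset: what is moved stays moved. The work goes in short steps, Python scripts to look and compute and a tool call to move; the robot and the scene stay as the last step left them, time stands still between calls to the robot, and variables do not carry over. Pictures are saved under pics/ and viewed, and the job is handed in when it is done.

Besides the shell and the picture viewer there is one more tool, called after "Request:" as name(argument=value, ...) on one line, values as JSON. step_arm: Moves the arm, as the interface text tells. Its arguments: {"type":"object","properties":{"commands":{"type":"array"}},"required":["commands"]}

```bash
ls; mkdir -p pics; cat > h.py <<'E'
from plant import *
import numpy as np, cv2
def snap(name,fn):
    c=calibration(name); im,d=camera(name)
    cv2.imwrite(f'pics/{fn}.png',im[:,:,::-1]); np.savez(f'pics/{fn}.npz',im=im,d=d,**{k:np.array(v) for k,v in c.items()})
    return im,d,c
def w(c,p): return np.array(c['R']).T@(np.array(p)-np.array(c['t']))
def px(fn,u,v,r=1):
    f=np.load(f'pics/{fn}.npz'); d=f['d'][v-r:v+r+1,u-r:u+r+1]; d=d[d>0]
    if not len(d): return None
    z=np.median(d); n=cv2.undistortPoints(np.array([[[u,v]]],float),f['K'],f['dist_coeffs'])[0,0]
    return f['R'].T@(np.array([n[0]*z,n[1]*z,z])-f['t'])
E
python3 - <<'E'
from h import *
np.set_printoptions(precision=4,suppress=True)
print(get_state())
for n in ['scene','side']:
    im,d,c=snap(n,n+'0')
    print(n,w(c,[0,0,0]))
    for l in ['column_tab','column','loop_mid','spent_column']:
        for m in mark_of(n,l)[:2]: print(l,round(m['p'],2),w(c,m['centre']))
E
```

```text
pics
{'t': 0.0, 'joint_pos': array([-0.1121,  0.2172,  1.6141,  0.0004,  1.3112, -0.1123]), 'qvel': array([-0.0004,  0.0011, -0.0001,  0.0009,  0.0002, -0.0013]), 'tau': array([ -0.2985, -38.681 , -29.6125,  -0.1085,   0.0381,   0.0207]), 'position': array([0.6247, 0.0003, 0.2014]), 'eef_rot': array([-0.0002,  1.    ,  0.0001, -0.0004]), 'ft_force': array([-0.1895, -0.0275,  1.4017]), 'wrist_torque': array([-0.0256,  0.0549, -0.0072]), 'gripper_width': 0.08544487709526963}
scene [1.1839 0.1359 0.9851]
column_tab 0.69 [0.4454 0.244  0.1892]
loop_mid 0.96 [ 0.6637 -0.0346  0.2511]
spent_column 0.65 [ 0.4332 -0.2802  0.0003]
side [0.4317 0.7323 0.9319]
column_tab 0.56 [0.4455 0.2422 0.1921]
column 0.93 [ 0.4464  0.2508 -0.0028]
loop_mid 0.88 [ 0.6626 -0.0388  0.25  ]
spent_column 0.67 [ 0.4346 -0.2881 -0.0004]
```

View pics/scene0.png

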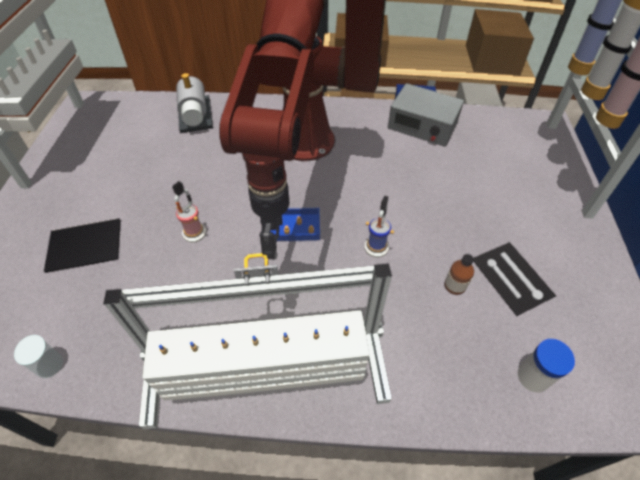

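View pics/side0.png

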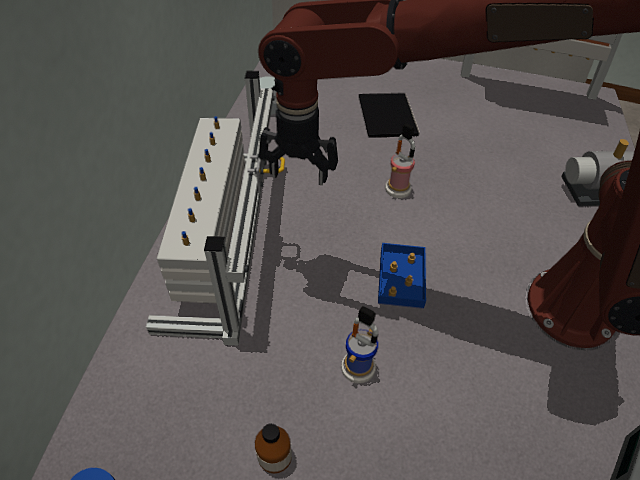

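The scene view shows the blue column at about (378,235), the pink one at (190,225), the loop at (257,262) and the tray at (298,225). I'll move the arm clear of the loop and over the column.

Request:
step_arm(commands=[{"dy": -0.6,"dz": -0.5,"claw": 1},{"dy": -0.8,"dz": -0.8,"claw": 1},{"dx": -0.7,"dy": -0.8,"dz": -0.8,"rz": -1,"claw": 1},{"dz": -0.9,"rz": -1,"claw": 1},{"dz": -0.9,"rz": -1,"claw": 1},{"dz": -0.9,"rz": -1,"claw": 1},{"rz": -1,"claw": 1},{"rz": -1,"claw": 1},{"rz": -1,"claw": 1},{"rz": -1,"claw": 1},{"rz": -1,"claw": 1},{"rz": -1,"claw": 1}])

```text
invalid input
```

Request:
step_arm(commands=[{"rz": -1,"claw": 1},{"rz": -1,"claw": 1},{"rz": -1,"claw": 1},{"rz": -1,"claw": 1},{"rz": -1,"claw": 1},{"rz": -0.7,"claw": 1},{"claw": 1}])

```text
invalid input
```

```bash
python3 - <<'E'
from h import *
np.set_printoptions(precision=4,suppress=True)
s=get_state();print(s['t'],s['position'],s['eef_rot'],s['joint_pos'],s['ft_force'])
for n in ['wrist','scene','side']:
    im,d,c=snap(n,n+'1')
    print(n,w(c,[0,0,0]),w(c,[0,0,1])-w(c,[0,0,0]))
    for l in ['column_tab','gate_mouth','column','loop_mid','loop','frame']:
        for m in mark_of(n,l)[:2]: print(l,round(m['p'],2),w(c,m['centre']))
E
```

```text
0.5 [0.6247 0.0002 0.2017] [-0.0001  1.      0.     -0.0004] [-0.1121  0.2171  1.6138  0.0002  1.3115 -0.1122] [ 0.1194  0.5627 -0.7153]
wrist [0.6241 0.0676 0.375 ] [-0.0006 -0.2635 -0.9647]
loop_mid 0.66 [ 0.664  -0.0356  0.2486]
frame 0.71 [ 0.7597 -0.0298  0.0018]
scene [1.1839 0.1359 0.9851] [-0.601  -0.0405 -0.7982]
column_tab 0.65 [0.4446 0.2469 0.1884]
column 0.88 [ 0.4483  0.2446 -0.0005]
loop_mid 0.74 [ 0.6636 -0.0357  0.2454]
loop 0.88 [ 0.7118 -0.0246  0.2456]
side [0.4317 0.7323 0.9319] [ 0.1374 -0.6431 -0.7533]
column_tab 0.86 [0.4436 0.241  0.1899]
column_tab 0.62 [ 0.4438  0.2476 -0.0029]
gate_mouth 0.6 [0.4657 0.2371 0.1377]
gate_mouth 0.24 [0.5585 0.4503 0.0016]
column 0.72 [ 0.4402  0.2445 -0.0012]
loop_mid 0.86 [ 0.6643 -0.0388  0.2506]
loop 0.82 [ 0.7099 -0.0298  0.2494]
frame 0.93 [ 0.7588 -0.0349 -0.0017]
frame 0.74 [0.4453 0.2406 0.1923]
```

The moves were refused, probably because each row needs every field. I'll supply them all.

Request:
step_arm(commands=[{"rx": 0,"ry": 0,"rz": 0,"dx": 0,"dy": -0.6,"dz": -0.5,"claw": 1},{"rx": 0,"ry": 0,"rz": 0,"dx": 0,"dy": -0.8,"dz": -0.8,"claw": 1},{"rx": 0,"ry": 0,"rz": -1,"dx": -0.7,"dy": -0.8,"dz": -0.8,"claw": 1},{"rx": 0,"ry": 0,"rz": -1,"dx": 0,"dy": 0,"dz": -0.9,"claw": 1},{"rx": 0,"ry": 0,"rz": -1,"dx": 0,"dy": 0,"dz": -0.9,"claw": 1},{"rx": 0,"ry": 0,"rz": -1,"dx": 0,"dy": 0,"dz": -0.9,"claw": 1},{"rx": 0,"ry": 0,"rz": -1,"dx": 0,"dy": 0,"dz": 0,"claw": 1},{"rx": 0,"ry": 0,"rz": -1,"dx": 0,"dy": 0,"dz": 0,"claw": 1},{"rx": 0,"ry": 0,"rz": -1,"dx": 0,"dy": 0,"dz": 0,"claw": 1},{"rx": 0,"ry": 0,"rz": -1,"dx": 0,"dy": 0,"dz": 0,"claw": 1},{"rx": 0,"ry": 0,"rz": -1,"dx": 0,"dy": 0,"dz": 0,"claw": 1},{"rx": 0,"ry": 0,"rz": -1,"dx": 0,"dy": 0,"dz": 0,"claw": 1}])

```text
t: 2.75
position: [0.6042, 0.0671, 0.3475]
eef_rot: [0.0, 0.876, 0.481, 0.001]
ft_force: [0.8, 0.9, -1.9]
gripper_width: 0.0854
```

View pics/wrist1.png

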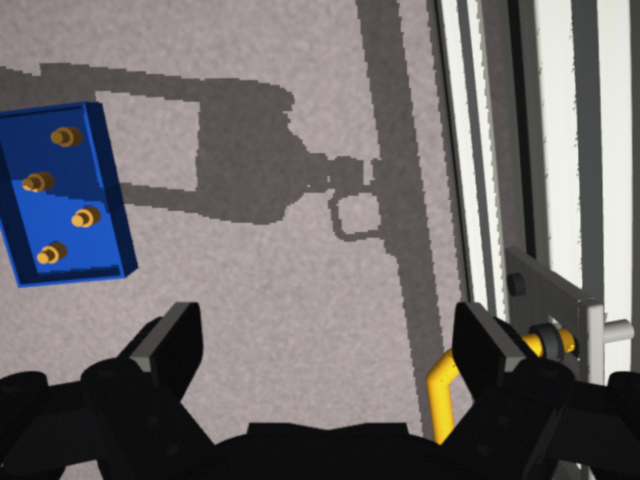

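The wrist view shows the loop bar at about (437,410) and its leg running to the plate at (570,340). It's clear of the fingers now. I'll finish the rotation and go over the column.

Request:
step_arm(commands=[{"rx": 0,"ry": 0,"rz": -1,"dx": 0,"dy": 0,"dz": 0,"claw": 1},{"rx": 0,"ry": 0,"rz": -1,"dx": 0,"dy": 0,"dz": 0,"claw": 1},{"rx": 0,"ry": 0,"rz": -1,"dx": 0,"dy": 0,"dz": 0,"claw": 1},{"rx": 0,"ry": 0,"rz": -1,"dx": 0,"dy": 0,"dz": 0,"claw": 1},{"rx": 0,"ry": 0,"rz": -1,"dx": 0,"dy": 0,"dz": 0,"claw": 1},{"rx": 0,"ry": 0,"rz": -0.7,"dx": 0.5,"dy": -0.5,"dz": 0,"claw": 1},{"rx": 0,"ry": 0,"rz": 0,"dx": 1,"dy": -1,"dz": 0,"claw": 1},{"rx": 0,"ry": 0,"rz": 0,"dx": 1,"dy": -1,"dz": 0,"claw": 1},{"rx": 0,"ry": 0,"rz": 0,"dx": 1,"dy": -1,"dz": 0,"claw": 1},{"rx": 0,"ry": 0,"rz": 0,"dx": 1,"dy": -1,"dz": 0,"claw": 1},{"rx": 0,"ry": 0,"rz": 0,"dx": 1,"dy": -1,"dz": 0,"claw": 1},{"rx": 0,"ry": 0,"rz": 0,"dx": 0.3,"dy": 0,"dz": 0,"claw": 1}])

```text
t: 3.95
position: [0.4372, 0.2444, 0.348]
eef_rot: [-0.0, 0.706, 0.709, 0.001]
ft_force: [0.1, -1.6, -0.9]
gripper_width: 0.0853
```

```bash
python3 - <<'E'
from h import *
np.set_printoptions(precision=4,suppress=True)
s=get_state();print(s['t'],s['position'],s['eef_rot'],s['joint_pos'],s['ft_force'])
for n in ['wrist','scene','side']:
    im,d,c=snap(n,n+'2')
    print(n,w(c,[0,0,0]),w(c,[0,0,1])-w(c,[0,0,0]))
    for l in ['column_tab','gate_mouth','column'] if n=='wrist' else ['loop_mid','loop']:
        for m in mark_of(n,l)[:2]: print(l,round(m['p'],2),w(c,m['centre']))
E
```

```text
3.95 [0.4372 0.2444 0.348 ] [-0.0003  0.7057  0.7085  0.0014] [ 0.3684 -0.1378  1.7111  0.0017  1.566  -1.2063] [ 0.0887 -1.599  -0.8598]
wrist [0.3691 0.2443 0.5213] [ 0.2666  0.0045 -0.9638]
column_tab 0.89 [0.4439 0.2465 0.1859]
gate_mouth 0.8 [0.4608 0.2388 0.1405]
column 0.8 [0.4475 0.2482 0.0007]
scene [1.1839 0.1359 0.9851] [-0.601  -0.0405 -0.7982]
loop_mid 0.96 [ 0.6637 -0.0345  0.2472]
loop_mid 0.21 [ 0.5572  0.458  -0.0015]
loop 0.78 [ 0.7169 -0.024   0.2472]
loop 0.55 [ 0.666  -0.0296  0.2463]
side [0.4317 0.7323 0.9319] [ 0.1374 -0.6431 -0.7533]
loop_mid 0.87 [ 0.6608 -0.0391  0.2501]
loop 0.71 [ 0.7097 -0.0296  0.2457]
```

View pics/wrist2.png

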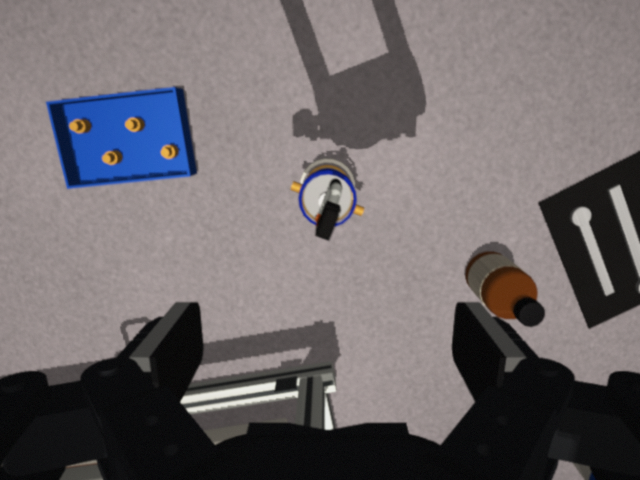

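View pics/scene2.png

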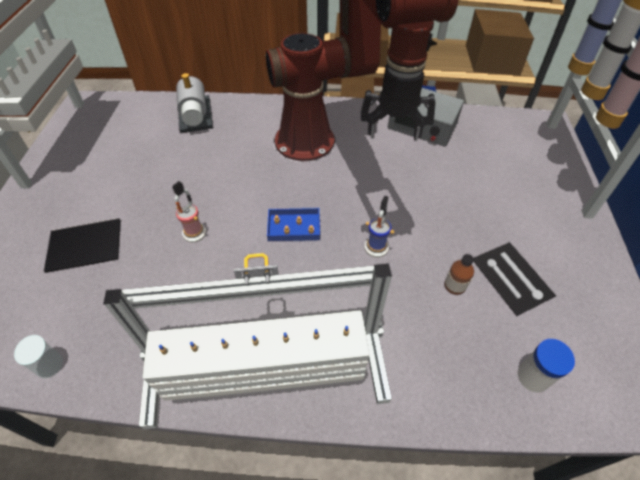

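```bash
cat > a.py <<'E'
from h import *
np.set_printoptions(precision=4,suppress=True)
def cloud(fn):
    f=np.load(f'pics/{fn}.npz'); v,u=np.mgrid[0:480,0:640]
    n=cv2.undistortPoints(np.stack([u,v],-1).reshape(-1,1,2).astype(float),f['K'],f['dist_coeffs']).reshape(480,640,2)
    P=np.concatenate([n*f['d'][...,None],f['d'][...,None]],-1)
    W=(P-f['t'])@f['R']; W[f['d']==0]=np.nan
    return W,f['im']
if __name__=='__main__':
    W,im=cloud('wrist2')
    m=(abs(W[...,0]-.447)<.05)&(abs(W[...,1]-.246)<.05)
    for lo,hi in [(.195,.22),(.15,.195)]:
        k=m&(W[...,2]>lo)&(W[...,2]<hi)&(im.max(-1)<60); p=W[k]; print(lo,len(p),p.mean(0) if len(p) else '')
        if len(p)>5:
            print(cv2.minAreaRect(p[:,:2].astype(np.float32)*1000), np.median(p[:,2]))
            (cx,cy),(a,b),an=cv2.minAreaRect(p[:,:2].astype(np.float32)*1000)
    for l,(lo,hi) in {'cap':(.095,.115)}.items():
        p=W[m&(W[...,2]>lo)&(W[...,2]<hi)]; print(l,len(p),p.min(0),p.max(0),(p.min(0)+p.max(0))/2)
    # orange
    h=cv2.cvtColor(im,cv2.COLOR_RGB2HSV); 
    k=m&(h[...,0]<22)&(h[...,1]>150)&(W[...,2]>.1); print('orange',W[k].mean(0) if k.any() else '',k.sum())
    # frame crossbar from scene
    for fn in ['scene2','side2']:
        W,im=cloud(fn); h=cv2.cvtColor(im,cv2.COLOR_RGB2HSV)
        k=(abs(W[...,0]-.67)<.06)&(abs(W[...,1]+.035)<.07)&(abs(W[...,2]-.25)<.04)&(h[...,0]>18)&(h[...,0]<32)&(h[...,1]>150)
        p=W[k]; print(fn,'yellow',len(p),p.min(0),p.max(0))
        fr=p[p[:,0]<p[:,0].min()+.016]; print('front',len(fr),np.median(fr,0),fr.min(0),fr.max(0))
        np.savetxt(f'pics/y_{fn}.txt',p,fmt='%.4f')
        k=(W[...,0]>.68)&(W[...,0]<.79)&(abs(W[...,1]+.03)<.22)&(abs(W[...,2]-.235)<.006)
        p=W[k]; print('bar top',len(p),np.median(p[:,2]))
        l=cv2.fitLine(p[:,:2].astype(np.float32),cv2.DIST_HUBER,0,.01,.01).ravel(); print(l,'yaw',np.degrees(np.arctan2(-l[0]*np.sign(l[1]),abs(l[1]))))
    for fn,(a,b,c,d) in {'wrist2':(270,160,390,250),'scene2':(220,235,300,295),'side2':(230,130,310,200)}.items():
        i=cv2.imread(f'pics/{fn}.png')[b:d,a:c]; cv2.imwrite(f'pics/z_{fn}.png',cv2.resize(i,None,fx=6,fy=6,interpolation=cv2.INTER_CUBIC))
E
python3 a.py
```

```text
0.195 510 [0.4438 0.2455 0.2043]
((444.98883056640625, 245.42144775390625), (11.611978530883789, 26.741985321044922), 68.79082489013672) 0.20494944486234748
0.15 67 [0.4341 0.2475 0.1836]
((436.8282775878906, 248.3778839111328), (11.197437286376953, 33.94927978515625), 67.99884033203125) 0.18923028306612136
cap 820 [0.4154 0.2083 0.095 ] [0.4741 0.283  0.115 ] [0.4447 0.2456 0.105 ]
orange [0.451  0.2414 0.1749] 39
scene2 yellow 84 [ 0.6648 -0.0531  0.2423] [ 0.6979 -0.0057  0.2507]
front 60 [ 0.67   -0.029   0.2459] [ 0.6648 -0.0531  0.2423] [ 0.6803 -0.0069  0.2507]
bar top 2889 0.23273657297125044
[ 0.1844 -0.9829  0.7316 -0.0338] yaw 10.624773
side2 yellow 171 [ 0.6595 -0.0564  0.2393] [0.7057 0.0013 0.2528]
front 79 [ 0.666  -0.0256  0.2463] [ 0.6595 -0.0554  0.2413] [ 0.6754 -0.0095  0.2503]
bar top 2008 0.23311229296022346
[ 0.1806 -0.9836  0.7214  0.0022] yaw 10.406372
```

```bash
ls pics
```

```text
scene0.npz
scene0.png
scene1.npz
scene1.png
scene2.npz
scene2.png
side0.npz
side0.png
side1.npz
side1.png
side2.npz
side2.png
wrist1.npz
wrist1.png
wrist2.npz
wrist2.png
y_scene2.txt
y_side2.txt
z_scene2.png
z_side2.png
z_wrist2.png
```

View pics/z_wrist2.png

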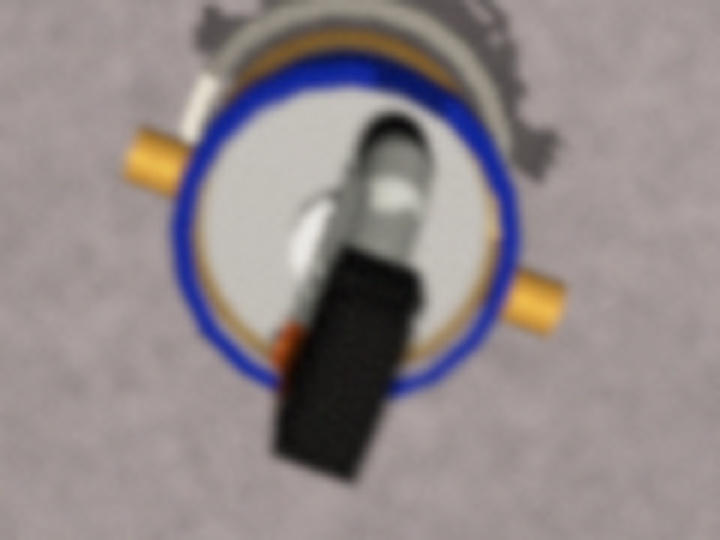

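View pics/z_scene2.png

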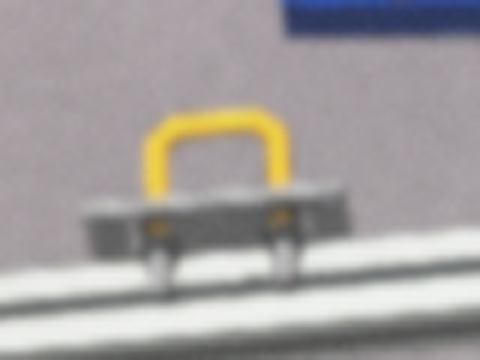

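```bash
cat > b.py <<'E'
from a import *
import sys
th=np.radians(10.5); o=np.array([.6635,-.036,.2485])
R=np.array([[np.cos(th),np.sin(th),0],[-np.sin(th),np.cos(th),0],[0,0,1]])
def bar(fn):
    W,im=cloud(fn); f=np.load(f'pics/{fn}.npz'); cam=-f['R'].T@f['t']
    h=cv2.cvtColor(im,cv2.COLOR_RGB2HSV)
    L=(W-o)@R.T
    k=(abs(L[...,1])<.013)&(L[...,0]<.022)&(L[...,0]>-.03)&(abs(L[...,2])<.03)&(h[...,0]>18)&(h[...,0]<32)&(h[...,1]>140)&(h[...,2]>80)
    p=W[k]; ray=p-cam; ray/=np.linalg.norm(ray,axis=1)[:,None]
    q=(p-o)@R.T*1000; c=(p+.0034*ray-o)@R.T*1000
    print(fn,len(p),'surf med',np.median(q,0),'std',q.std(0),'centre est',np.median(c,0))
if __name__=='__main__':
    for fn in sys.argv[1:]: bar(fn)
E
python3 b.py scene1 scene2 side1 side2 wrist1; python3 -c "
from plant import *
print(tcp_to_grasp)"
```

```text
scene1 32 surf med [ 5.7949  1.2082 -2.6327] std [1.6356 7.194  1.659 ] centre est [ 3.7999  0.9375 -5.3762]
scene2 33 surf med [ 5.4424  1.0682 -3.0786] std [2.023  7.4515 1.606 ] centre est [ 3.4431  0.7972 -5.8253]
side1 34 surf med [ 1.3981 -0.8732 -1.53  ] std [2.3097 8.2184 1.2287] centre est [ 1.6861 -3.4443 -3.7415]
side2 34 surf med [ 1.0043 -0.2362 -1.6845] std [2.1371 8.1865 1.6933] centre est [ 1.2922 -2.8066 -3.8952]
wrist1 1019 surf med [ 1.328   3.2066 -0.7859] std [2.1426 6.0698 1.1081] centre est [ 1.7708  1.0395 -3.3853]
0.0187
```

Request:
step_arm(commands=[{"rx": 0,"ry": 0,"rz": 1,"dx": 0,"dy": 0,"dz": 0,"claw": 1},{"rx": 0,"ry": 0,"rz": 1,"dx": 0,"dy": 0,"dz": 0,"claw": 1},{"rx": 0,"ry": 0,"rz": 1,"dx": 0,"dy": 0,"dz": 0,"claw": 1},{"rx": 0,"ry": 0,"rz": 0.7,"dx": 0,"dy": 0,"dz": 0,"claw": 1},{"rx": 0,"ry": 0,"rz": 0,"dx": 0.12,"dy": 0.22,"dz": 0,"claw": 1},{"rx": 0,"ry": 0,"rz": 0,"dx": 0,"dy": 0,"dz": 1,"claw": 1},{"rx": 0,"ry": 0,"rz": 0,"dx": 0,"dy": 0,"dz": 1,"claw": 1},{"rx": 0,"ry": 0,"rz": 0,"dx": 0,"dy": 0,"dz": 1,"claw": 1},{"rx": 0,"ry": 0,"rz": 0,"dx": 0,"dy": 0,"dz": 1,"claw": 1},{"rx": 0,"ry": 0,"rz": 0,"dx": 0,"dy": 0,"dz": 0,"claw": 1},{"rx": 0,"ry": 0,"rz": 0,"dx": 0,"dy": 0,"dz": 0,"claw": 1}])

```text
t: 5.55
position: [0.4479, 0.2419, 0.2259]
eef_rot: [-0.0, 0.825, 0.565, -0.001]
ft_force: [1.0, -0.5, -0.1]
gripper_width: 0.0855
```

```bash
python3 - <<'E'
from a import *
s=get_state();print(s['t'],s['position'],s['eef_rot'],s['joint_pos'],s['ft_force'])
snap('wrist','wrist3')
W,im=cloud('wrist3')
m=(abs(W[...,0]-.447)<.04)&(abs(W[...,1]-.246)<.03)
k=m&(W[...,2]>.198)&(W[...,2]<.22)&(im.max(-1)<60); p=W[k]
print(len(p),cv2.minAreaRect(p[:,:2].astype(np.float32)*1000), np.median(p[:,2]))
E
```

```text
5.55 [0.4479 0.2419 0.2259] [-0.0001  0.8252  0.5648 -0.0006] [ 0.3572 -0.0525  1.8563 -0.0001  1.3389 -0.8431] [ 0.9508 -0.5084 -0.1008]
1165 ((445.1993103027344, 245.3614044189453), (10.96008014678955, 26.86504554748535), 69.22187042236328) 0.2049944561041299
```

View pics/wrist3.png

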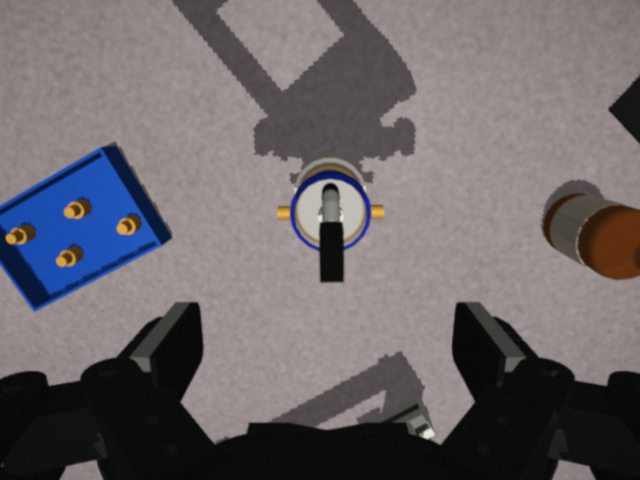

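The tab (331,225–282) is square to the jaws and nearly centred between them. I'll correct by 2–4 mm, descend and grip.

Request:
step_arm(commands=[{"rx": 0,"ry": 0,"rz": 0,"dx": 0.07,"dy": -0.14,"dz": 0.5,"claw": 1},{"rx": 0,"ry": 0,"rz": 0,"dx": 0,"dy": 0,"dz": 0.7,"claw": 1},{"rx": 0,"ry": 0,"rz": 0,"dx": 0,"dy": 0,"dz": 0.5,"claw": 1},{"rx": 0,"ry": 0,"rz": 0,"dx": 0,"dy": 0,"dz": 0,"claw": 1},{"rx": 0,"ry": 0,"rz": 0,"dx": 0,"dy": 0,"dz": 0,"claw": 0.6},{"rx": 0,"ry": 0,"rz": 0,"dx": 0,"dy": 0,"dz": 0,"claw": 0.35},{"rx": 0,"ry": 0,"rz": 0,"dx": 0,"dy": 0,"dz": 0,"claw": 0.25},{"rx": 0,"ry": 0,"rz": 0,"dx": 0,"dy": 0,"dz": 0,"claw": 0},{"rx": 0,"ry": 0,"rz": 0,"dx": 0,"dy": 0,"dz": 0,"claw": 0},{"rx": 0,"ry": 0,"rz": 0,"dx": 0,"dy": 0,"dz": 0,"claw": 0},{"rx": 0,"ry": 0,"rz": 0,"dx": 0,"dy": 0,"dz": 0,"claw": 0}])

```text
t: 6.7
position: [0.4446, 0.2456, 0.1751]
eef_rot: [0.0, 0.825, 0.565, 0.0]
ft_force: [-0.3, 0.2, -1.7]
gripper_width: 0.0002
```

```bash
python3 - <<'E'
from a import *
s=get_state();print(s['t'],s['position'],s['eef_rot'],s['ft_force'],s['wrist_torque'],s['gripper_width'])
snap('wrist','wrist4');snap('side','side4')
i=cv2.imread('pics/side4.png')[260:400,290:430]; cv2.imwrite('pics/z_side4.png',cv2.resize(i,None,fx=4,fy=4))
for n in range(5): camera('wrist'); print(get_state()['ft_force'],get_state()['wrist_torque'])
E
```

```text
6.7 [0.4446 0.2456 0.1751] [0.     0.8253 0.5646 0.    ] [-0.299   0.185  -1.6986] [-0.0788  0.0855 -0.0685] 0.00016846939716357937
[-0.8688 -0.1019 -1.0598] [-0.0918  0.0853 -0.0086]
[ 0.0222 -0.6713 -1.6891] [-0.0857  0.1226 -0.0208]
[ 0.2165  0.0027 -0.9215] [-0.0565  0.0615 -0.0164]
[-0.1395 -0.1248 -1.3955] [-0.0376  0.0756 -0.0955]
[ 0.0719 -0.8049 -2.2429] [-0.0834  0.0428 -0.0161]
```

View pics/wrist4.png

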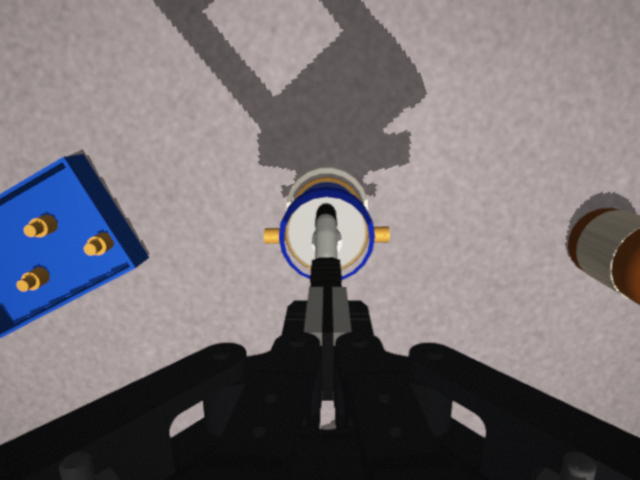

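View pics/z_side4.png

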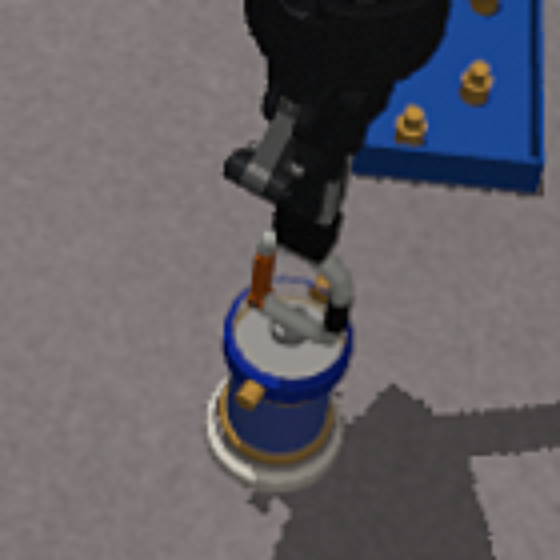

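```bash
python3 - <<'E'
from a import *
W,im=cloud('wrist4')
for v in range(195,400,8): print(v,[ (W[v,u]*1000).round(0).tolist() for u in (315,327,340)], im[v,327])
W,im=cloud('side4')
print()
for v in range(300,350,4): print(v,[ (W[v,u]*1000).round(0).tolist() for u in (360,366,372)], im[v,366])
i=cv2.imread('pics/wrist4.png')[180:420,240:420]; cv2.imwrite('pics/z_w4.png',cv2.resize(i,None,fx=3,fy=2.5))
E
```

```text
195 [[418.0, 249.0, 99.0], [421.0, 255.0, 100.0], [424.0, 262.0, 99.0]] [ 27  39 116]
203 [[424.0, 246.0, 88.0], [421.0, 255.0, 122.0], [430.0, 260.0, 87.0]] [115 113 108]
211 [[429.0, 244.0, 87.0], [421.0, 255.0, 146.0], [435.0, 259.0, 87.0]] [ 9 10 10]
219 [[434.0, 242.0, 87.0], [422.0, 255.0, 158.0], [440.0, 257.0, 88.0]] [125 124 118]
227 [[439.0, 240.0, 88.0], [424.0, 254.0, 164.0], [445.0, 255.0, 87.0]] [126 125 118]
235 [[426.0, 247.0, 163.0], [426.0, 253.0, 168.0], [444.0, 254.0, 107.0]] [153 152 144]
243 [[428.0, 246.0, 167.0], [429.0, 252.0, 171.0], [449.0, 253.0, 109.0]] [153 152 145]
251 [[431.0, 245.0, 169.0], [432.0, 251.0, 172.0], [460.0, 249.0, 88.0]] [154 154 145]
259 [[433.0, 245.0, 174.0], [434.0, 250.0, 177.0], [435.0, 256.0, 182.0]] [10 11 11]
267 [[432.0, 246.0, 189.0], [434.0, 250.0, 189.0], [436.0, 255.0, 188.0]] [16 16 16]
275 [[431.0, 246.0, 200.0], [433.0, 250.0, 200.0], [435.0, 255.0, 199.0]] [16 13 15]
283 [[433.0, 245.0, 203.0], [435.0, 250.0, 203.0], [437.0, 254.0, 201.0]] [12 14 13]
291 [[432.0, 246.0, 214.0], [433.0, 250.0, 214.0], [436.0, 254.0, 213.
[... 1519 characters left out ...]
9.0, 200.0]] [7 7 7]
320 [[454.0, 245.0, 174.0], [444.0, 250.0, 185.0], [434.0, 252.0, 192.0]] [7 8 5]
324 [[458.0, 143.0, 0.0], [443.0, 250.0, 173.0], [433.0, 247.0, 171.0]] [34 35 33]
328 [[456.0, 153.0, 0.0], [444.0, 150.0, 1.0], [432.0, 253.0, 169.0]] [132 123 121]
332 [[455.0, 160.0, -3.0], [442.0, 159.0, -0.0], [431.0, 247.0, 146.0]] [126 117 116]
336 [[450.0, 241.0, 115.0], [440.0, 221.0, 86.0], [429.0, 253.0, 143.0]] [141 137 129]
340 [[449.0, 245.0, 109.0], [438.0, 247.0, 116.0], [428.0, 253.0, 130.0]] [114 113 108]
344 [[448.0, 250.0, 103.0], [437.0, 246.0, 100.0], [427.0, 255.0, 119.0]] [71 70 67]
348 [[447.0, 248.0, 85.0], [436.0, 246.0, 86.0], [425.0, 244.0, 87.0]] [150 147 144]
```

View pics/z_w4.png

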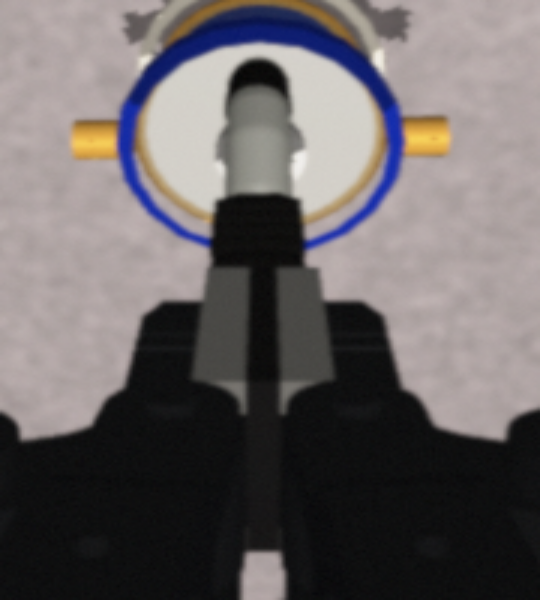

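```bash
python3 - <<'E'
from a import *
for fn,p in [('wrist4',(.4446,.2456,.1751)),('wrist4',(.4446,.2456,.1938)),('wrist4',(.4446,.2456,.2051)),('wrist2',(.4372,.2444,.348))]:
    f=np.load(f'pics/{fn}.npz'); X=f['R']@np.array(p)+f['t']
    print(fn,p,X,cv2.projectPoints(X[None],np.zeros(3),np.zeros(3),f['K'],f['dist_coeffs'])[0].ravel())
im,d,c=snap('wrist','wrist5'); im,d,c=snap('scene','scene5')
i=cv2.imread('pics/scene5.png')[170:270,330:450]; cv2.imwrite('pics/z_s5.png',cv2.resize(i,None,fx=6,fy=6))
for cam in ['scene','side','wrist']:
    c=calibration(cam); camera(cam)
    for m in mark_of(cam,'column_tab')[:2]: print(cam,m['p'],w(c,m['centre']))
E
```

```text
wrist4 (0.4446, 0.2456, 0.1751) [-0.0004  0.0196  0.1851] [326.3477 282.1125]
wrist4 (0.4446, 0.2456, 0.1938) [-0.0004  0.0246  0.1671] [326.3148 299.4031]
wrist4 (0.4446, 0.2456, 0.2051) [-0.0003  0.0276  0.1562] [326.2914 311.7727]
wrist2 (0.4372, 0.2444, 0.348) [-0.0008  0.0194  0.1852] [325.4938 281.54  ]
side 0.79 [0.4451 0.2403 0.1889]
wrist 0.87 [0.4421 0.2453 0.1875]
wrist 0.35 [0.4493 0.2472 0.1596]
```

View pics/z_s5.png

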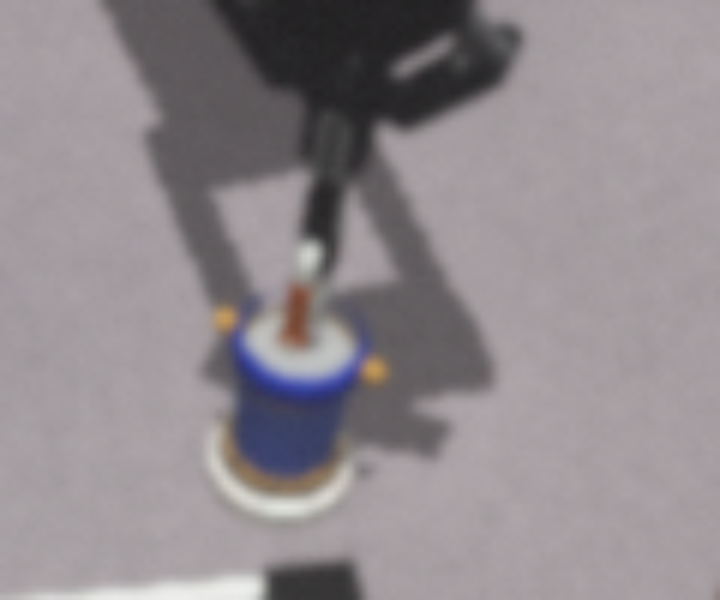

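```bash
python3 - <<'E'
from a import *
W,im=cloud('wrist2')
T=np.array([.4372,.2444,.348])
for (u,v) in [(182,306),(170,318),(155,340),(140,360),(470,306),(485,318),(500,340),(190,330),(190,350),(465,340)]: print(u,v,((W[v,u]-T)*1000).round(1),im[v,u])
print()
W,im=cloud('wrist5'); T=np.array([.4446,.2456,.1751])
for v in range(255,345,4): print(v,[((W[v,u]-T)*1000).round(0).tolist() for u in (310,315,327,340,344)],im[v,[310,315,327,340,344],0])
E
```

```text
182 306 [-11.6 -45.4  51. ] [64 62 59]
170 318 [-12.  -45.9  60.3] [61 60 57]
155 340 [-11.8 -45.5  72.9] [60 60 57]
140 360 [-11.1 -45.9  81.7] [101 101  96]
470 306 [-12.5  45.2  52.5] [59 59 58]
485 318 [-11.8  47.5  59.5] [62 60 58]
500 340 [-11.8  46.8  72.8] [59 59 56]
190 330 [ -5.2 -42.3  54.8] [13 10 10]
190 350 [  0.4 -42.   57.3] [11  9 10]
465 340 [-3.3 43.  57.4] [7 5 6]

255 [[11.0, -16.0, -88.0], [-12.0, -1.0, -7.0], [-11.0, 5.0, -2.0], [18.0, 3.0, -88.0], [19.0, 5.0, -88.0]] [210 148 170 211 211]
259 [[13.0, -17.0, -87.0], [-11.0, -1.0, -1.0], [-10.0, 4.0, 1.0], [20.0, 2.0, -87.0], [21.0, 4.0, -87.0]] [209  85  16 178 211]
263 [[15.0, -18.0, -87.0], [-12.0, -0.0, 8.0], [-11.0, 4.0, 8.0], [-9.0, 9.0, 7.0], [24.0, 3.0, -89.0]] [202  17  17 126 209]
267 [[18.0, -19.0, -88.0], [-13.0, 0.0, 13.0], [-11.0, 5.0, 14.0], [-9.0, 9.0, 13.0], [26.0, 2.0, -87.0]] [146  15  14  88 173]
271 [[49.0, -35.0, -174.0], [-13.0, 0.0, 19.0], [-11.0, 5.0, 19.0], [-9.0, 9.0, 18.0], [59.0, -7.0, -172.0]] [116  16  14  55 178]
275 [[nan, nan, nan], [-13.0, 1.0, 25.0], [-12.0, 5.0, 25.0], [-10.0
[... 1446 characters left out ...]
[-12.0, 1.0, 62.0], [-11.0, 5.0, 63.0], [-9.0, 8.0, 62.0], [-9.0, 9.0, 63.0]] [74 72 13 72 74]
327 [[-13.0, 0.0, 65.0], [-13.0, 2.0, 66.0], [-11.0, 5.0, 65.0], [-10.0, 8.0, 65.0], [-9.0, 9.0, 64.0]] [75 74 13 73 72]
331 [[-13.0, 0.0, 67.0], [-13.0, 2.0, 68.0], [-11.0, 5.0, 68.0], [-10.0, 8.0, 68.0], [-9.0, 9.0, 68.0]] [74 78 14 78 75]
335 [[-14.0, 1.0, 72.0], [-12.0, 1.0, 68.0], [-10.0, 4.0, 68.0], [-9.0, 8.0, 69.0], [-11.0, 9.0, 73.0]] [17 83 24 72 20]
339 [[-14.0, 1.0, 74.0], [-14.0, 2.0, 75.0], [-10.0, 4.0, 69.0], [-10.0, 8.0, 73.0], [-11.0, 9.0, 74.0]] [12 14 26 14 16]
343 [[-14.0, 1.0, 76.0], [-13.0, 2.0, 75.0], [-8.0, 3.0, 68.0], [-10.0, 8.0, 75.0], [-11.0, 9.0, 77.0]] [15 13 27 14 13]
```

The jaws shut on nothing. The wrist and scene depth images show the real fingertips about 34 mm above the reported TCP, just over the tab's top. I'll open, go down 34 mm and grip by what the images show.

Request:
step_arm(commands=[{"rx": 0,"ry": 0,"rz": 0,"dx": 0,"dy": 0,"dz": 0,"claw": 0.6},{"rx": 0,"ry": 0,"rz": 0,"dx": 0,"dy": 0,"dz": 0,"claw": 0.6},{"rx": 0,"ry": 0,"rz": 0,"dx": 0,"dy": 0,"dz": 0,"claw": 0.6},{"rx": 0,"ry": 0,"rz": 0,"dx": 0,"dy": 0,"dz": 0,"claw": 0.6},{"rx": 0,"ry": 0,"rz": 0,"dx": 0,"dy": 0,"dz": 0.3,"claw": 0.6},{"rx": 0,"ry": 0,"rz": 0,"dx": 0,"dy": 0,"dz": 0.4,"claw": 0.6},{"rx": 0,"ry": 0,"rz": 0,"dx": 0,"dy": 0,"dz": 0.4,"claw": 0.6},{"rx": 0,"ry": 0,"rz": 0,"dx": 0,"dy": 0,"dz": 0,"claw": 0.6},{"rx": 0,"ry": 0,"rz": 0,"dx": 0,"dy": 0,"dz": 0,"claw": 0.6}])

```text
t: 8.35
position: [0.4438, 0.2453, 0.1409]
eef_rot: [-0.0, 0.825, 0.565, -0.001]
ft_force: [0.6, -0.9, -1.6]
gripper_width: 0.0515
```

```bash
python3 - <<'E'
from a import *
s=get_state();print(s['t'],s['position'],s['eef_rot'],s['ft_force'],s['gripper_width'])
snap('wrist','wrist6')
W,im=cloud('wrist6')
m=(abs(W[...,0]-.447)<.03)&(abs(W[...,1]-.246)<.02)&(W[...,2]>.199)&(W[...,2]<.21)&(im.max(-1)<60)
p=W[m]; print(len(p),cv2.minAreaRect(p[:,:2].astype(np.float32)*1000))
E
```

```text
8.35 [0.4438 0.2453 0.1409] [-0.0003  0.8253  0.5646 -0.0011] [ 0.6372 -0.8724 -1.6031] 0.051501514300934303
3103 ((441.2489318847656, 236.06936645507812), (31.55472183227539, 26.818784713745117), 69.1483154296875)
```

View pics/wrist6.png

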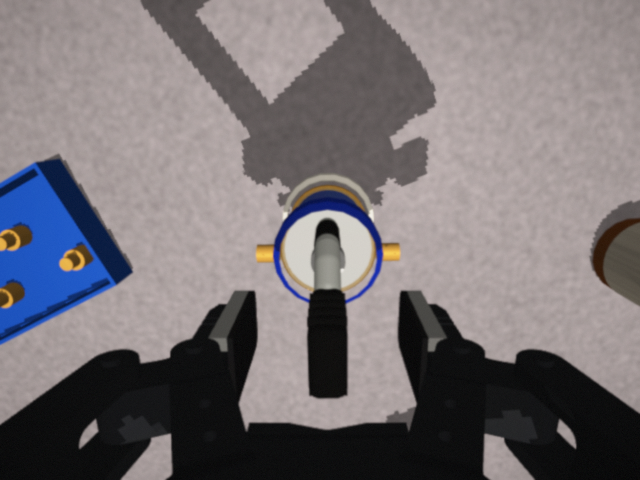

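The tab (327, 295–395) now lies centred between the pads, so I'll close.

Request:
step_arm(commands=[{"rx": 0,"ry": 0,"rz": 0,"dx": 0,"dy": 0,"dz": 0,"claw": 0.3},{"rx": 0,"ry": 0,"rz": 0,"dx": 0,"dy": 0,"dz": 0,"claw": 0.2},{"rx": 0,"ry": 0,"rz": 0,"dx": 0,"dy": 0,"dz": 0,"claw": 0},{"rx": 0,"ry": 0,"rz": 0,"dx": 0,"dy": 0,"dz": 0,"claw": 0},{"rx": 0,"ry": 0,"rz": 0,"dx": 0,"dy": 0,"dz": 0,"claw": 0},{"rx": 0,"ry": 0,"rz": 0,"dx": 0,"dy": 0,"dz": 0,"claw": 0},{"rx": 0,"ry": 0,"rz": 0,"dx": 0,"dy": 0,"dz": 0,"claw": 0}])

```text
t: 9.1
position: [0.445, 0.2456, 0.1426]
eef_rot: [0.0, 0.825, 0.565, 0.0]
ft_force: [0.1, -2.6, 2.3]
gripper_width: 0.0113
```

```bash
cat > ft.py <<'E'
from h import *
np.set_printoptions(precision=3,suppress=True)
def ft(n=8):
    F=[]
    for i in range(n): camera('wrist'); s=get_state(); F.append(np.r_[s['ft_force'],s['wrist_torque']])
    F=np.array(F); print('t',s['t'],'pos',np.round(s['position'],4),'w',s['gripper_width'],'F',F.mean(0),'std',F.std(0)[:3]); return F.mean(0)
if __name__=='__main__': ft()
E
python3 - <<'E'
from ft import *
from a import cloud
snap('wrist','wrist7')
ft(6)
W,im=cloud('wrist7'); T=get_state()['position']
for v in range(255,345,6): print(v,[((W[v,u]-T)*1000).round(0).tolist() for u in (300,327,354)],im[v,[300,327,354],0])
E
```

```text
t 9.45 pos [0.445  0.2457 0.1426] w 0.01071472979092494 F [-0.0872 -2.0532  3.9379 -0.3079  0.0841 -0.0057] std [0.1967 0.3164 0.7697]
255 [[nan, nan, nan], [-19.0, 8.0, 25.0], [11.0, 13.0, -55.0]] [219 159 218]
261 [[3.0, -17.0, -56.0], [-17.0, 7.0, 27.0], [14.0, 11.0, -56.0]] [219 159 217]
267 [[6.0, -19.0, -55.0], [-16.0, 6.0, 29.0], [17.0, 10.0, -54.0]] [218 159 218]
273 [[10.0, -20.0, -56.0], [-14.0, 6.0, 30.0], [20.0, 9.0, -54.0]] [218 160 218]
279 [[13.0, -21.0, -55.0], [-12.0, 5.0, 30.0], [24.0, 8.0, -55.0]] [190 169 192]
285 [[46.0, -41.0, -141.0], [-11.0, 4.0, 33.0], [62.0, -0.0, -140.0]] [182  56 178]
291 [[-14.0, -4.0, 38.0], [-11.0, 5.0, 39.0], [-8.0, 13.0, 39.0]] [78 16 79]
297 [[-14.0, -4.0, 44.0], [-12.0, 5.0, 46.0], [-8.0, 13.0, 44.0]] [77 15 77]
303 [[-14.0, -3.0, 49.0], [-11.0, 5.0, 50.0], [-8.0, 13.0, 48.0]] [79 12 79]
309 [[-14.0, -3.0, 54.0], [-11.0, 4.0, 52.0], [-8.0, 12.0, 54.0]] [78 17 76]
315 [[-14.0, -3.0, 57.0], [-11.0, 5.0, 58.0], [-8.0, 12.0, 58.0]] [77 18 76]
321 [[-13.0, -3.0, 60.0], [-11.0, 4.0, 61.0], [-8.0, 12.0, 60.0]] [76 15 79]
327 [[-14.0, -2.0, 66.0], [-10.0, 4.0, 63.0], [-8.0, 12.0, 65.0]] [77 19 74]
333 [[-13.0, -3.0, 68.0], [-8.0, 3.0, 63.0], [-8.0, 11.0, 68.0]] [118  14 112]
339 [[-12.0, -3.0, 68.0], [-7.0, 3.0, 64.0], [-6.0, 11.0, 68.0]] [121  17 116]
```

View pics/wrist7.png

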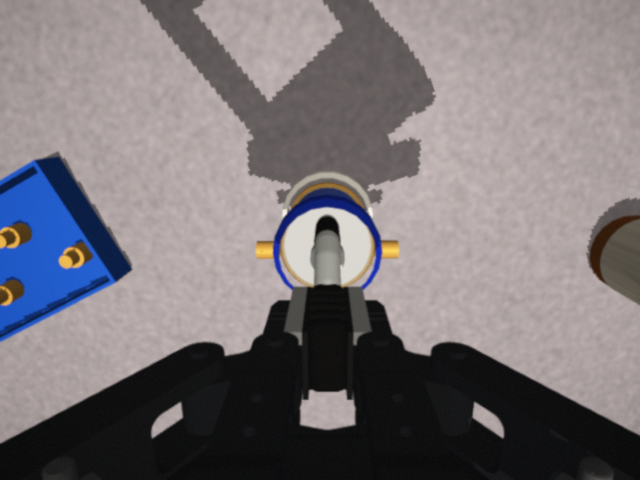

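The column is gripped at an opening of 11 mm. Next I'll lift, turn to the loop's heading (+10.5°) and weigh.

Request:
step_arm(commands=[{"rx": 0,"ry": 0,"rz": 0,"dx": 0,"dy": 0,"dz": -0.2,"claw": 0},{"rx": 0,"ry": 0,"rz": 0,"dx": 0,"dy": 0,"dz": -0.5,"claw": 0},{"rx": 0,"ry": 0,"rz": 0,"dx": 0,"dy": 0,"dz": -0.8,"claw": 0},{"rx": 0,"ry": 0,"rz": 0,"dx": 0,"dy": 0,"dz": -0.8,"claw": 0},{"rx": 0,"ry": 0,"rz": -0.9,"dx": 0,"dy": 0,"dz": -0.8,"claw": 0},{"rx": 0,"ry": 0,"rz": -0.9,"dx": 0,"dy": 0,"dz": -0.4,"claw": 0},{"rx": 0,"ry": 0,"rz": -0.9,"dx": 0,"dy": 0,"dz": 0,"claw": 0},{"rx": 0,"ry": 0,"rz": -0.9,"dx": 0,"dy": 0,"dz": 0,"claw": 0},{"rx": 0,"ry": 0,"rz": -0.9,"dx": 0,"dy": 0,"dz": 0,"claw": 0},{"rx": 0,"ry": 0,"rz": -0.9,"dx": 0,"dy": 0,"dz": 0,"claw": 0},{"rx": 0,"ry": 0,"rz": -0.1,"dx": 0,"dy": 0,"dz": 0,"claw": 0},{"rx": 0,"ry": 0,"rz": 0,"dx": 0,"dy": 0,"dz": 0,"claw": 0}])

```text
t: 10.65
position: [0.4439, 0.2456, 0.2466]
eef_rot: [-0.0, 0.642, 0.767, -0.0]
ft_force: [-0.9, -0.2, -4.9]
gripper_width: 0.0111
```

```bash
python3 - <<'E'
from ft import *
s=get_state(); print(s['eef_rot'],2*np.degrees(np.arctan2(s['eef_rot'][2],s['eef_rot'][1])))
snap('side','side8'); ft(6)
i=cv2.imread('pics/side8.png')[180:400,260:480]; cv2.imwrite('pics/z_side8.png',cv2.resize(i,None,fx=2.7,fy=2.7))
E
```

```text
[-0.     0.642  0.767 -0.   ] 100.18489401476822
t 11.0 pos [0.445 0.246 0.247] w 0.011223204863127677 F [ 0.172 -0.629 -4.628 -0.066  0.057  0.   ] std [0.431 0.321 0.31 ]
```

View pics/z_side8.png

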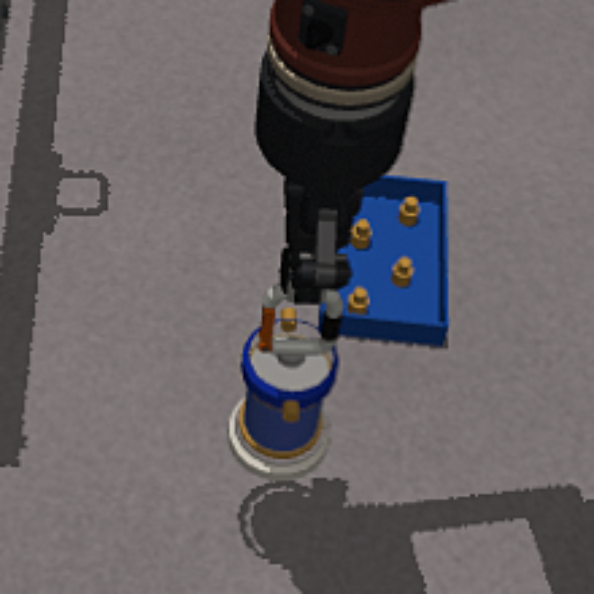

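Request:
step_arm(commands=[{"rx": 0,"ry": 0,"rz": 0,"dx": -0.4,"dy": 0.1,"dz": 0,"claw": 0},{"rx": 0,"ry": 0,"rz": 0,"dx": -0.8,"dy": 0.3,"dz": 0,"claw": 0},{"rx": 0,"ry": 0,"rz": 0,"dx": -1,"dy": 0.35,"dz": 0,"claw": 0},{"rx": 0,"ry": 0,"rz": 0,"dx": -1,"dy": 0.35,"dz": 0,"claw": 0},{"rx": 0,"ry": 0,"rz": 0,"dx": -1,"dy": 0.35,"dz": 0,"claw": 0},{"rx": 0,"ry": 0,"rz": 0,"dx": -1,"dy": 0.35,"dz": 0,"claw": 0},{"rx": 0,"ry": 0,"rz": 0,"dx": -1,"dy": 0.35,"dz": 0,"claw": 0},{"rx": 0,"ry": 0,"rz": 0,"dx": -1,"dy": 0.35,"dz": 0,"claw": 0},{"rx": 0,"ry": 0,"rz": 0,"dx": -1,"dy": 0.35,"dz": 0,"claw": 0},{"rx": 0,"ry": 0,"rz": 0,"dx": -1,"dy": 0.35,"dz": 0,"claw": 0},{"rx": 0,"ry": 0,"rz": 0,"dx": -0.8,"dy": 0.2,"dz": 0,"claw": 0},{"rx": 0,"ry": 0,"rz": 0,"dx": -0.5,"dy": 0.1,"dz": 0.07,"claw": 0}])

```text
t: 12.2
position: [0.6049, -0.0487, 0.245]
eef_rot: [0.001, 0.642, 0.767, -0.0]
ft_force: [-0.0, 1.0, -4.5]
gripper_width: 0.0112
```

Request:
step_arm(commands=[{"rx": 0,"ry": 0,"rz": 0,"dx": 0,"dy": 0,"dz": 0,"claw": 0},{"rx": 0,"ry": 0,"rz": 0,"dx": 0,"dy": 0,"dz": 0,"claw": 0},{"rx": 0,"ry": 0,"rz": 0,"dx": 0,"dy": 0,"dz": 0,"claw": 0}])

```text
t: 12.5
position: [0.6035, -0.0447, 0.2447]
eef_rot: [-0.001, 0.641, 0.768, 0.0]
ft_force: [-0.0, -0.4, -4.8]
gripper_width: 0.0109
```

```bash
python3 - <<'E'
from ft import *
snap('wrist','wrist9');snap('side','side9');snap('scene','scene9'); ft(4)
for n,(a,b) in {'side9':(200,90),'scene9':(200,180)}.items():
    i=cv2.imread(f'pics/{n}.png')[b:b+150,a:a+200]; cv2.imwrite(f'pics/z_{n}.png',cv2.resize(i,None,fx=4,fy=4))
E
python3 b.py wrist9 side9 scene9
```

```text
t 12.85 pos [ 0.604 -0.045  0.245] w 0.011092283245204055 F [ 0.217 -0.408 -5.093 -0.06   0.067 -0.032] std [0.547 0.472 0.466]
wrist9 774 surf med [ 0.3931  1.9764 -0.7324] std [1.954  6.3672 1.3308] centre est [ 2.4437  1.9576 -3.4396]
side9 32 surf med [ 1.26  -1.785 -1.973] std [2.099  7.879  1.3948] centre est [ 1.5478 -4.3577 -4.1626]
scene9 33 surf med [ 6.4577 -0.965  -3.3477] std [1.8123 7.4722 1.6558] centre est [ 4.4642 -1.2437 -6.0844]
```

View pics/wrist9.png

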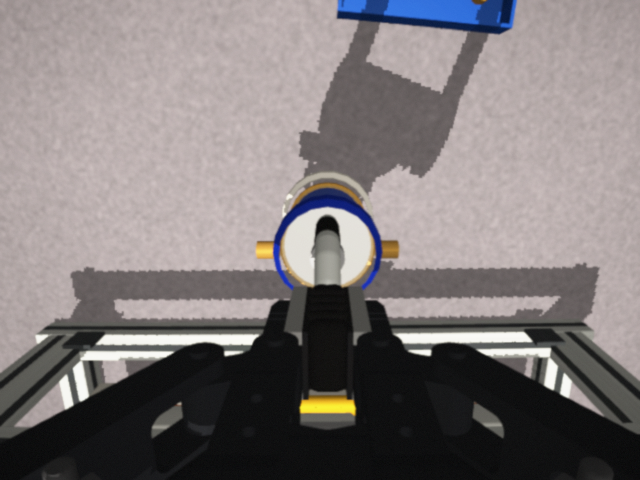

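View pics/z_side9.png

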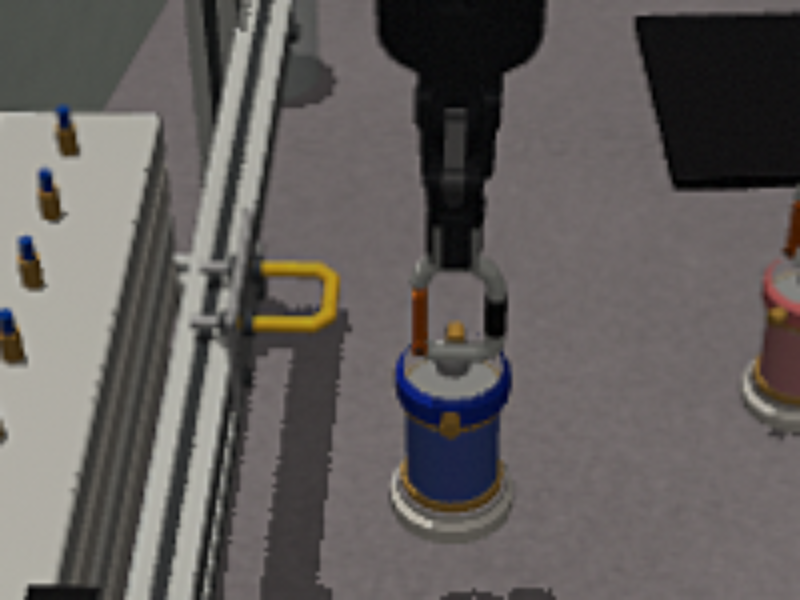

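View pics/z_scene9.png

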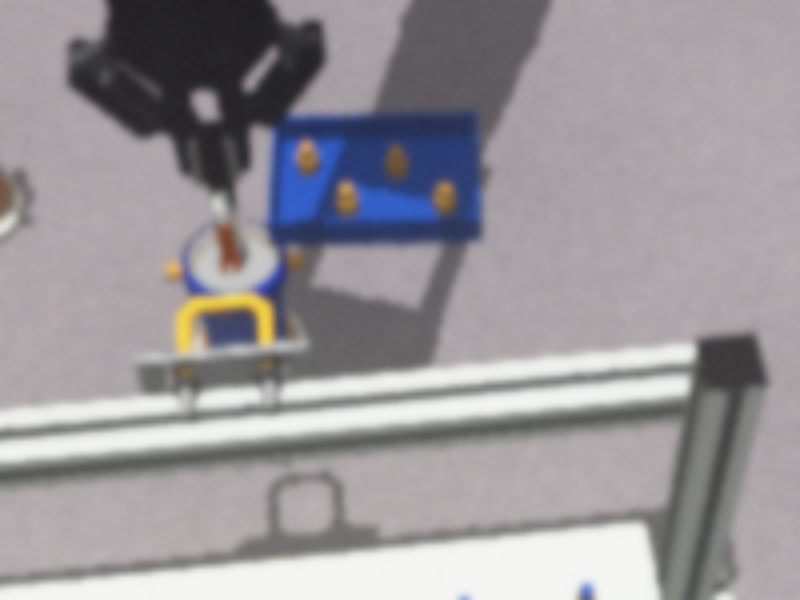

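The bar is parallel to the jaws (yellow strip at row 405 of the wrist image) and the column hangs plumb. Estimated contact is about 38 mm ahead, so I'll cover 30 mm and then creep.

Request:
step_arm(commands=[{"rx": 0,"ry": 0,"rz": 0,"dx": 0,"dy": 0.2,"dz": 0,"claw": 0},{"rx": 0,"ry": 0,"rz": 0,"dx": 0,"dy": 0.3,"dz": 0,"claw": 0},{"rx": 0,"ry": 0,"rz": 0,"dx": 0,"dy": 0.3,"dz": 0,"claw": 0},{"rx": 0,"ry": 0,"rz": 0,"dx": 0,"dy": 0.2,"dz": 0,"claw": 0},{"rx": 0,"ry": 0,"rz": 0,"dx": 0,"dy": 0,"dz": 0,"claw": 0},{"rx": 0,"ry": 0,"rz": 0,"dx": 0,"dy": 0,"dz": 0,"claw": 0}])

```text
t: 13.45
position: [0.6336, -0.0403, 0.2446]
eef_rot: [-0.0, 0.641, 0.768, -0.0]
ft_force: [-0.3, -0.2, -5.4]
gripper_width: 0.0113
```

```bash
python3 ft.py
```

```text
t 13.85 pos [ 0.633 -0.04   0.245] w 0.011036995574921075 F [-0.13  -0.583 -4.918 -0.059  0.074 -0.015] std [0.525 0.293 0.371]
```

Request:
step_arm(commands=[{"rx": 0,"ry": 0,"rz": 0,"dx": 0,"dy": 0.07,"dz": 0,"claw": 0},{"rx": 0,"ry": 0,"rz": 0,"dx": 0,"dy": 0.07,"dz": 0,"claw": 0},{"rx": 0,"ry": 0,"rz": 0,"dx": 0,"dy": 0,"dz": 0,"claw": 0}])

```text
t: 14.15
position: [0.638, -0.0395, 0.245]
eef_rot: [0.0, 0.641, 0.768, 0.0]
ft_force: [0.6, -0.6, -5.2]
gripper_width: 0.0113
```

Request:
step_arm(commands=[{"rx": 0,"ry": 0,"rz": 0,"dx": 0,"dy": 0.07,"dz": 0,"claw": 0},{"rx": 0,"ry": 0,"rz": 0,"dx": 0,"dy": 0.07,"dz": 0,"claw": 0},{"rx": 0,"ry": 0,"rz": 0,"dx": 0,"dy": 0,"dz": 0,"claw": 0}])

```text
t: 14.45
position: [0.6411, -0.0389, 0.2447]
eef_rot: [-0.001, 0.641, 0.768, -0.001]
ft_force: [-2.8, -1.1, -4.6]
gripper_width: 0.0112
```

```bash
python3 ft.py
```

```text
t 14.85 pos [ 0.641 -0.039  0.245] w 0.010985617245299421 F [-2.968 -1.232 -4.427 -0.147  0.638 -0.007] std [0.44  0.544 0.509]
```

Contact came where predicted (TCP x about 0.640, 3 N). I'll press on in small steps.

Request:
step_arm(commands=[{"rx": 0,"ry": 0,"rz": 0,"dx": 0,"dy": 0.07,"dz": 0,"claw": 0},{"rx": 0,"ry": 0,"rz": 0,"dx": 0,"dy": 0.07,"dz": 0,"claw": 0},{"rx": 0,"ry": 0,"rz": 0,"dx": 0,"dy": 0.07,"dz": 0,"claw": 0},{"rx": 0,"ry": 0,"rz": 0,"dx": 0,"dy": 0,"dz": 0,"claw": 0}])

```text
t: 15.25
position: [0.648, -0.0376, 0.2448]
eef_rot: [-0.0, 0.641, 0.768, -0.0]
ft_force: [-3.7, -0.0, -3.8]
gripper_width: 0.0107
```

Request:
step_arm(commands=[{"rx": 0,"ry": 0,"rz": 0,"dx": 0,"dy": 0.07,"dz": 0,"claw": 0},{"rx": 0,"ry": 0,"rz": 0,"dx": 0,"dy": 0.07,"dz": 0,"claw": 0},{"rx": 0,"ry": 0,"rz": 0,"dx": 0,"dy": 0,"dz": 0,"claw": 0}])

```text
t: 15.55
position: [0.652, -0.0369, 0.2448]
eef_rot: [-0.0, 0.641, 0.768, -0.0]
ft_force: [-6.4, -1.1, -3.4]
gripper_width: 0.0114
```

```bash
python3 ft.py
```

```text
t 15.95 pos [ 0.652 -0.037  0.245] w 0.01111543086372434 F [-4.54  -1.267 -3.971 -0.227  1.056 -0.008] std [0.518 0.45  0.579]
```

Request:
step_arm(commands=[{"rx": 0,"ry": 0,"rz": 0,"dx": 0,"dy": 0.07,"dz": 0,"claw": 0},{"rx": 0,"ry": 0,"rz": 0,"dx": 0,"dy": 0.07,"dz": 0,"claw": 0},{"rx": 0,"ry": 0,"rz": 0,"dx": 0,"dy": 0,"dz": 0,"claw": 0}])

```text
t: 16.25
position: [0.6559, -0.0362, 0.2444]
eef_rot: [-0.0, 0.641, 0.768, -0.0]
ft_force: [-4.9, -1.6, -5.5]
gripper_width: 0.0111
```

Request:
step_arm(commands=[{"rx": 0,"ry": 0,"rz": 0,"dx": 0,"dy": 0.04,"dz": 0,"claw": 0},{"rx": 0,"ry": 0,"rz": 0,"dx": 0,"dy": 0,"dz": 0,"claw": 0}])

```text
t: 16.45
position: [0.6569, -0.036, 0.2443]
eef_rot: [-0.001, 0.641, 0.768, -0.001]
ft_force: [-5.7, -1.2, -5.1]
gripper_width: 0.0115
```

```bash
python3 - <<'E'
from ft import *
snap('side','side10');ft(5)
i=cv2.imread('pics/side10.png')[110:210,230:340]; cv2.imwrite('pics/z_side10.png',cv2.resize(i,None,fx=7,fy=6,interpolation=cv2.INTER_CUBIC)[:600,:800])
E
```

```text
t 16.75 pos [ 0.657 -0.036  0.244] w 0.011153164450498748 F [-4.639 -1.385 -4.828 -0.267  1.12  -0.028] std [0.231 0.204 0.501]
```

View pics/z_side10.png

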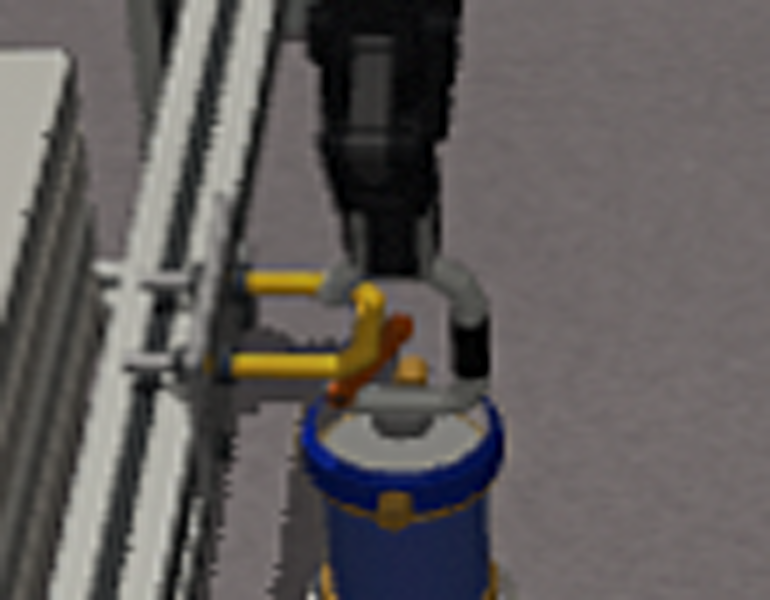

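The gate is swung in with the bar inside it (bar at (365,320), gate tip at (405,325) in the crop). I'll go slightly deeper, then down.

Request:
step_arm(commands=[{"rx": 0,"ry": 0,"rz": 0,"dx": 0,"dy": 0.04,"dz": 0,"claw": 0},{"rx": 0,"ry": 0,"rz": 0,"dx": 0,"dy": 0,"dz": 0,"claw": 0}])

```text
t: 16.95
position: [0.6579, -0.0358, 0.2443]
eef_rot: [-0.001, 0.641, 0.768, -0.001]
ft_force: [-5.0, -1.9, -4.5]
gripper_width: 0.0114
```

Request:
step_arm(commands=[{"rx": 0,"ry": 0,"rz": 0,"dx": 0,"dy": 0.02,"dz": 0,"claw": 0},{"rx": 0,"ry": 0,"rz": 0,"dx": 0,"dy": 0,"dz": 0,"claw": 0}])

```text
t: 17.15
position: [0.6584, -0.0357, 0.2442]
eef_rot: [-0.001, 0.641, 0.768, -0.001]
ft_force: [-5.1, -1.9, -4.8]
gripper_width: 0.0109
```

```bash
python3 ft.py
```

```text
t 17.55 pos [ 0.658 -0.036  0.244] w 0.011260646338382503 F [-5.493 -1.262 -4.992 -0.257  1.152 -0.019] std [0.35  0.533 0.39 ]
```

Request:
step_arm(commands=[{"rx": 0,"ry": 0,"rz": 0,"dx": 0,"dy": 0,"dz": 0.1,"claw": 0},{"rx": 0,"ry": 0,"rz": 0,"dx": 0,"dy": 0,"dz": 0.1,"claw": 0},{"rx": 0,"ry": 0,"rz": 0,"dx": 0,"dy": 0,"dz": 0,"claw": 0}])

```text
t: 17.85
position: [0.6589, -0.0356, 0.238]
eef_rot: [-0.0, 0.641, 0.768, -0.0]
ft_force: [-3.8, -1.2, -5.7]
gripper_width: 0.0115
```

Request:
step_arm(commands=[{"rx": 0,"ry": 0,"rz": 0,"dx": 0,"dy": 0,"dz": 0.1,"claw": 0},{"rx": 0,"ry": 0,"rz": 0,"dx": 0,"dy": 0,"dz": 0,"claw": 0}])

```text
t: 18.05
position: [0.6593, -0.0356, 0.2351]
eef_rot: [-0.0, 0.641, 0.768, 0.0]
ft_force: [-2.1, -1.5, -7.4]
gripper_width: 0.0114
```

Request:
step_arm(commands=[{"rx": 0,"ry": 0,"rz": 0,"dx": 0,"dy": 0,"dz": 0.1,"claw": 0},{"rx": 0,"ry": 0,"rz": 0,"dx": 0,"dy": 0,"dz": 0,"claw": 0}])

```text
t: 18.25
position: [0.6606, -0.0352, 0.233]
eef_rot: [0.001, 0.641, 0.768, 0.001]
ft_force: [-0.2, -0.9, -5.5]
gripper_width: 0.0114
```

```bash
python3 - <<'E'
from ft import *
snap('side','side11');ft(5)
i=cv2.imread('pics/side11.png')[110:210,230:340]; cv2.imwrite('pics/z_side11.png',cv2.resize(i,None,fx=7,fy=6,interpolation=cv2.INTER_CUBIC)[:600,:800])
E
```

```text
t 18.55 pos [ 0.66  -0.036  0.234] w 0.010809160493049442 F [ 0.104 -0.434 -5.274 -0.054  0.083 -0.024] std [0.404 0.332 0.658]
```

View pics/z_side11.png

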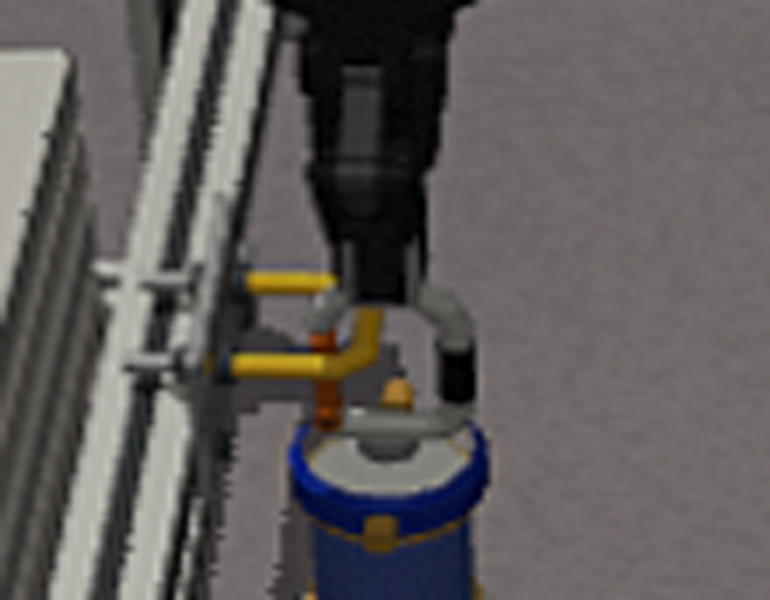

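The gate has sprung shut (orange vertical at (325,375)), the bar is inside and the side force is gone. I'll now centre the hook in x and lower until the loop carries the column.

Request:
step_arm(commands=[{"rx": 0,"ry": 0,"rz": 0,"dx": 0,"dy": 0.1,"dz": 0.05,"claw": 0},{"rx": 0,"ry": 0,"rz": 0,"dx": 0,"dy": 0,"dz": 0.07,"claw": 0},{"rx": 0,"ry": 0,"rz": 0,"dx": 0,"dy": 0,"dz": 0,"claw": 0}])

```text
t: 18.85
position: [0.662, -0.035, 0.2287]
eef_rot: [-0.0, 0.641, 0.768, -0.0]
ft_force: [0.2, -1.4, -5.3]
gripper_width: 0.011
```

```bash
python3 ft.py
```

```text
t 19.25 pos [ 0.662 -0.035  0.229] w 0.011064907538366213 F [ 0.016 -0.492 -4.983 -0.07   0.066 -0.007] std [0.392 0.413 0.316]
```

Request:
step_arm(commands=[{"rx": 0,"ry": 0,"rz": 0,"dx": 0,"dy": 0,"dz": 0.04,"claw": 0},{"rx": 0,"ry": 0,"rz": 0,"dx": 0,"dy": 0,"dz": 0,"claw": 0}])

```text
t: 19.45
position: [0.662, -0.0351, 0.2279]
eef_rot: [-0.0, 0.641, 0.768, -0.0]
ft_force: [0.5, 0.1, -5.4]
gripper_width: 0.0111
```

Request:
step_arm(commands=[{"rx": 0,"ry": 0,"rz": 0,"dx": 0,"dy": 0,"dz": 0.04,"claw": 0},{"rx": 0,"ry": 0,"rz": 0,"dx": 0,"dy": 0,"dz": 0,"claw": 0}])

```text
t: 19.65
position: [0.662, -0.0351, 0.2266]
eef_rot: [-0.0, 0.641, 0.768, -0.0]
ft_force: [0.0, -1.5, -6.2]
gripper_width: 0.011
```

```bash
python3 ft.py
```

```text
t 20.05 pos [ 0.662 -0.035  0.227] w 0.01144424590097771 F [-0.258 -0.244 -5.045 -0.059  0.081 -0.015] std [0.356 0.384 0.336]
```

Request:
step_arm(commands=[{"rx": 0,"ry": 0,"rz": 0,"dx": 0,"dy": 0,"dz": 0.04,"claw": 0},{"rx": 0,"ry": 0,"rz": 0,"dx": 0,"dy": 0,"dz": 0,"claw": 0}])

```text
t: 20.25
position: [0.6622, -0.0351, 0.2256]
eef_rot: [0.0, 0.641, 0.768, -0.0]
ft_force: [1.1, 0.4, -4.2]
gripper_width: 0.0109
```

Request:
step_arm(commands=[{"rx": 0,"ry": 0,"rz": 0,"dx": 0,"dy": 0,"dz": 0.03,"claw": 0},{"rx": 0,"ry": 0,"rz": 0,"dx": 0,"dy": 0,"dz": 0,"claw": 0}])

```text
t: 20.45
position: [0.6622, -0.0351, 0.2253]
eef_rot: [0.0, 0.641, 0.768, 0.0]
ft_force: [-0.9, -0.4, -4.4]
gripper_width: 0.0108
```

```bash
python3 - <<'E'
from ft import *
snap('side','side12');ft(4)
i=cv2.imread('pics/side12.png')[110:210,230:340]; cv2.imwrite('pics/z_side12.png',cv2.resize(i,None,fx=7,fy=6,interpolation=cv2.INTER_CUBIC)[:600,:800])
E
```

```text
t 20.7 pos [ 0.662 -0.035  0.225] w 0.011280143147022388 F [-0.802 -0.056 -3.232 -0.048  0.156 -0.016] std [0.26  0.262 0.342]
```

View pics/z_side12.png

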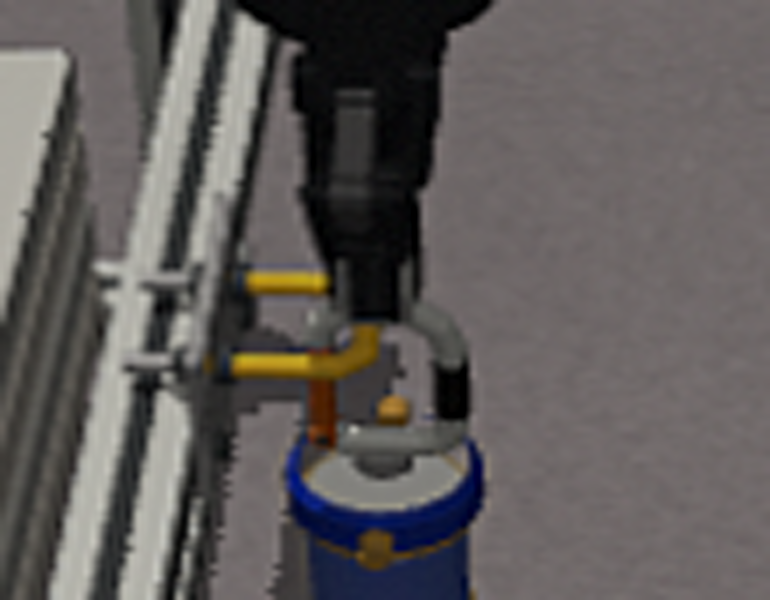

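Request:
step_arm(commands=[{"rx": 0,"ry": 0,"rz": 0,"dx": 0,"dy": 0.1,"dz": -0.03,"claw": 0},{"rx": 0,"ry": 0,"rz": 0,"dx": 0,"dy": 0,"dz": 0,"claw": 0},{"rx": 0,"ry": 0,"rz": 0,"dx": 0,"dy": 0,"dz": 0.04,"claw": 0},{"rx": 0,"ry": 0,"rz": 0,"dx": 0,"dy": 0,"dz": 0,"claw": 0}])

```text
t: 21.1
position: [0.6656, -0.0346, 0.225]
eef_rot: [0.0, 0.641, 0.768, 0.0]
ft_force: [0.1, -0.2, -2.6]
gripper_width: 0.0111
```

```bash
python3 ft.py
```

```text
t 21.5 pos [ 0.665 -0.035  0.225] w 0.01141193294709994 F [ 0.669 -0.125 -1.767  0.004 -0.047 -0.004] std [0.326 0.474 0.733]
```

Request:
step_arm(commands=[{"rx": 0,"ry": 0,"rz": 0,"dx": 0,"dy": 0,"dz": 0.03,"claw": 0},{"rx": 0,"ry": 0,"rz": 0,"dx": 0,"dy": 0,"dz": 0,"claw": 0}])

```text
t: 21.7
position: [0.6656, -0.0346, 0.2245]
eef_rot: [0.001, 0.641, 0.768, 0.0]
ft_force: [0.9, 0.3, 0.4]
gripper_width: 0.011
```

```bash
python3 ft.py
```

```text
t 22.1 pos [ 0.665 -0.035  0.224] w 0.011200469512544888 F [ 0.815  0.305  1.479  0.045 -0.021 -0.008] std [0.139 0.416 0.527]
```

Request:
step_arm(commands=[{"rx": 0,"ry": 0,"rz": 0,"dx": 0,"dy": -0.03,"dz": 0.03,"claw": 0},{"rx": 0,"ry": 0,"rz": 0,"dx": 0,"dy": 0,"dz": 0,"claw": 0}])

```text
t: 22.3
position: [0.6655, -0.0346, 0.224]
eef_rot: [0.001, 0.641, 0.768, 0.001]
ft_force: [2.5, 1.1, 4.3]
gripper_width: 0.0111
```

```bash
python3 ft.py
```

```text
t 22.7 pos [ 0.665 -0.035  0.224] w 0.010908929387537887 F [ 2.829  0.988  5.283  0.183 -0.527 -0.021] std [0.369 0.537 0.811]
```

Request:
step_arm(commands=[{"rx": 0,"ry": 0,"rz": 0,"dx": 0,"dy": 0.04,"dz": 0,"claw": 0},{"rx": 0,"ry": 0,"rz": 0,"dx": 0,"dy": 0,"dz": 0,"claw": 0}])

```text
t: 22.9
position: [0.6655, -0.0346, 0.2237]
eef_rot: [0.0, 0.641, 0.768, -0.0]
ft_force: [0.9, -0.1, 7.5]
gripper_width: 0.011
```

```bash
python3 ft.py
```

```text
t 23.3 pos [ 0.665 -0.035  0.224] w 0.010652100116373305 F [ 0.957  0.273  6.397  0.124 -0.103 -0.013] std [0.472 0.629 0.5  ]
```

Request:
step_arm(commands=[{"rx": 0,"ry": 0,"rz": 0,"dx": 0,"dy": 0.01,"dz": 0.01,"claw": 0},{"rx": 0,"ry": 0,"rz": 0,"dx": 0,"dy": 0,"dz": 0.01,"claw": 0},{"rx": 0,"ry": 0,"rz": 0,"dx": 0,"dy": 0,"dz": 0,"claw": 0}])

```text
t: 23.6
position: [0.6655, -0.0346, 0.2235]
eef_rot: [0.0, 0.641, 0.768, -0.0]
ft_force: [0.8, -0.4, 8.8]
gripper_width: 0.0113
```

```bash
python3 - <<'E'
from ft import *
ft(15)
E
```

```text
t 24.35 pos [ 0.665 -0.035  0.224] w 0.011365745738386406 F [-0.183  0.478  7.784  0.102  0.109 -0.024] std [0.482 0.526 0.475]
```

Request:
step_arm(commands=[{"rx": 0,"ry": 0,"rz": 0,"dx": 0,"dy": 0,"dz": 0.01,"claw": 0},{"rx": 0,"ry": 0,"rz": 0,"dx": 0,"dy": 0,"dz": 0.01,"claw": 0},{"rx": 0,"ry": 0,"rz": 0,"dx": 0,"dy": 0,"dz": 0.01,"claw": 0},{"rx": 0,"ry": 0,"rz": 0,"dx": 0,"dy": 0,"dz": 0,"claw": 0}])

```text
t: 24.75
position: [0.6656, -0.0347, 0.2233]
eef_rot: [0.0, 0.641, 0.768, -0.0]
ft_force: [-0.9, -0.4, 9.3]
gripper_width: 0.0113
```

```bash
python3 - <<'E'
from ft import *
ft(8)
E
```

```text
t 25.15 pos [ 0.666 -0.035  0.223] w 0.010883470050122244 F [-0.875  0.683  9.673  0.131  0.241 -0.022] std [0.281 0.275 0.403]
```

Request:
step_arm(commands=[{"rx": 0,"ry": 0,"rz": 0,"dx": 0,"dy": 0,"dz": 0.01,"claw": 0},{"rx": 0,"ry": 0,"rz": 0,"dx": 0,"dy": -0.01,"dz": 0.01,"claw": 0},{"rx": 0,"ry": 0,"rz": 0,"dx": 0,"dy": 0,"dz": 0,"claw": 0}])

```text
t: 25.45
position: [0.6656, -0.0347, 0.2232]
eef_rot: [0.001, 0.641, 0.768, 0.0]
ft_force: [-1.4, 1.1, 10.7]
gripper_width: 0.0114
```

```bash
python3 - <<'E'
from ft import *
ft(14)
E
```

```text
t 26.15 pos [ 0.666 -0.035  0.223] w 0.010972548812826739 F [-1.023  0.488 10.455  0.152  0.214 -0.01 ] std [0.368 0.393 0.561]
```

Request:
step_arm(commands=[{"rx": 0,"ry": 0,"rz": 0,"dx": 0,"dy": 0,"dz": 0.01,"claw": 0},{"rx": 0,"ry": 0,"rz": 0,"dx": 0,"dy": 0,"dz": 0.005,"claw": 0},{"rx": 0,"ry": 0,"rz": 0,"dx": 0,"dy": 0,"dz": 0,"claw": 0}])

```text
t: 26.45
position: [0.6656, -0.0347, 0.2231]
eef_rot: [0.001, 0.641, 0.768, 0.0]
ft_force: [-1.7, 0.3, 10.9]
gripper_width: 0.0111
```

```bash
python3 - <<'E'
from ft import *
ft(16)
E
```

```text
t 27.25 pos [ 0.666 -0.035  0.223] w 0.011056009071519667 F [-1.295  0.72  11.284  0.155  0.303 -0.023] std [0.49  0.522 0.532]
```

The tug has been held. I'll relax to neutral (only the column's weight on the loop) before releasing.

Request:
step_arm(commands=[{"rx": 0,"ry": 0,"rz": 0,"dx": 0,"dy": 0,"dz": -0.03,"claw": 0},{"rx": 0,"ry": 0,"rz": 0,"dx": 0,"dy": 0,"dz": -0.03,"claw": 0},{"rx": 0,"ry": 0,"rz": 0,"dx": 0,"dy": -0.01,"dz": -0.03,"claw": 0},{"rx": 0,"ry": 0,"rz": 0,"dx": 0,"dy": 0,"dz": -0.03,"claw": 0},{"rx": 0,"ry": 0,"rz": 0,"dx": 0,"dy": 0,"dz": -0.02,"claw": 0},{"rx": 0,"ry": 0,"rz": 0,"dx": 0,"dy": 0,"dz": 0,"claw": 0}])

```text
t: 27.85
position: [0.6653, -0.0346, 0.2241]
eef_rot: [0.0, 0.641, 0.768, 0.0]
ft_force: [3.6, -0.1, 3.4]
gripper_width: 0.0111
```

```bash
python3 - <<'E'
from ft import *
snap('side','side13'); snap('wrist','wrist13'); ft(5)
i=cv2.imread('pics/side13.png')[90:230,210:370]; cv2.imwrite('pics/z_side13.png',cv2.resize(i,None,fx=4.2,fy=4.2,interpolation=cv2.INTER_CUBIC))
E
```

```text
t 28.2 pos [ 0.665 -0.035  0.224] w 0.010973360756421748 F [ 3.542  0.472  2.269  0.124 -0.61  -0.026] std [0.25  0.557 0.452]
```

View pics/z_side13.png

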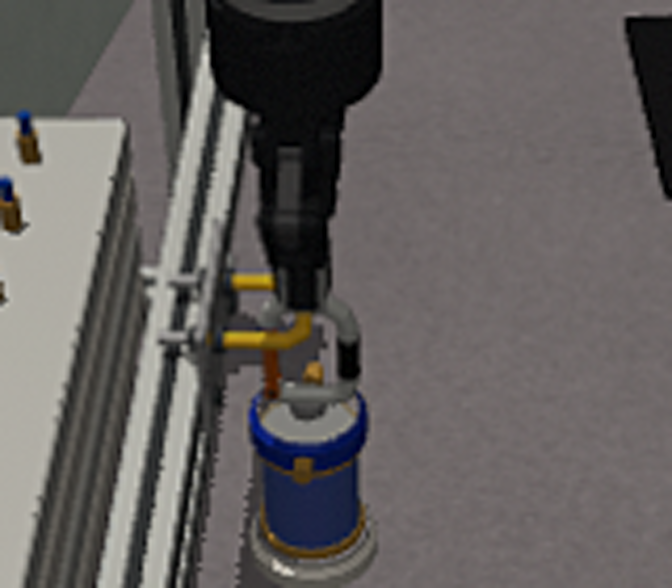

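View pics/wrist13.png

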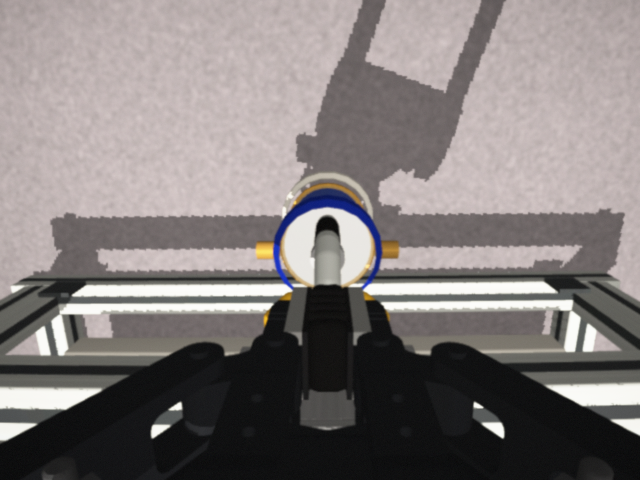

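Request:
step_arm(commands=[{"rx": 0,"ry": 0,"rz": 0,"dx": 0,"dy": 0.05,"dz": -0.02,"claw": 0},{"rx": 0,"ry": 0,"rz": 0,"dx": 0,"dy": 0.02,"dz": -0.02,"claw": 0},{"rx": 0,"ry": 0,"rz": 0,"dx": 0,"dy": 0,"dz": 0,"claw": 0}])

```text
t: 28.5
position: [0.6655, -0.0345, 0.2244]
eef_rot: [-0.002, 0.641, 0.768, -0.002]
ft_force: [-1.0, 0.3, 0.5]
gripper_width: 0.011
```

```bash
python3 ft.py
```

```text
t 28.9 pos [ 0.666 -0.034  0.225] w 0.010909864347993188 F [-2.581 -1.023  0.871 -0.187  0.569 -0.006] std [1.233 0.563 0.602]
```

Request:
step_arm(commands=[{"rx": 0,"ry": 0,"rz": 0,"dx": 0,"dy": -0.01,"dz": -0.02,"claw": 0},{"rx": 0,"ry": 0,"rz": 0,"dx": 0,"dy": -0.01,"dz": -0.01,"claw": 0},{"rx": 0,"ry": 0,"rz": 0,"dx": 0,"dy": 0,"dz": 0,"claw": 0}])

```text
t: 29.2
position: [0.6666, -0.0341, 0.2254]
eef_rot: [-0.0, 0.641, 0.768, 0.0]
ft_force: [-0.3, -0.9, -4.8]
gripper_width: 0.0111
```

```bash
python3 ft.py
```

```text
t 29.6 pos [ 0.667 -0.034  0.226] w 0.011026824312490236 F [-0.069 -0.481 -4.86  -0.063  0.047 -0.002] std [0.446 0.495 0.241]
```

Request:
step_arm(commands=[{"rx": 0,"ry": 0,"rz": 0,"dx": 0,"dy": 0,"dz": 0.03,"claw": 0},{"rx": 0,"ry": 0,"rz": 0,"dx": 0,"dy": 0,"dz": 0,"claw": 0}])

```text
t: 29.8
position: [0.6667, -0.0342, 0.2255]
eef_rot: [0.0, 0.641, 0.768, 0.0]
ft_force: [-0.1, 0.4, -5.4]
gripper_width: 0.0108
```

```bash
python3 ft.py
```

```text
t 30.2 pos [ 0.667 -0.034  0.226] w 0.011078963124629344 F [ 0.228 -0.401 -5.148 -0.049  0.064 -0.013] std [0.26  0.519 0.515]
```

Request:
step_arm(commands=[{"rx": 0,"ry": 0,"rz": 0,"dx": 0,"dy": 0,"dz": 0.03,"claw": 0},{"rx": 0,"ry": 0,"rz": 0,"dx": 0,"dy": 0,"dz": 0,"claw": 0}])

```text
t: 30.4
position: [0.6667, -0.0343, 0.2252]
eef_rot: [0.0, 0.641, 0.768, 0.0]
ft_force: [-0.1, -0.9, -2.8]
gripper_width: 0.011
```

```bash
python3 ft.py
```

```text
t 30.8 pos [ 0.667 -0.034  0.225] w 0.011295200318513854 F [-0.68  -0.395 -2.663 -0.022  0.219 -0.017] std [0.531 0.412 0.675]
```

Request:
step_arm(commands=[{"rx": 0,"ry": 0,"rz": 0,"dx": 0,"dy": 0,"dz": 0.015,"claw": 0},{"rx": 0,"ry": 0,"rz": 0,"dx": 0,"dy": 0,"dz": 0,"claw": 0},{"rx": 0,"ry": 0,"rz": 0,"dx": 0,"dy": 0,"dz": 0,"claw": 0},{"rx": 0,"ry": 0,"rz": 0,"dx": 0,"dy": 0,"dz": 0,"claw": 0.16},{"rx": 0,"ry": 0,"rz": 0,"dx": 0,"dy": 0,"dz": 0,"claw": 0.2},{"rx": 0,"ry": 0,"rz": 0,"dx": 0,"dy": 0,"dz": 0,"claw": 0.3},{"rx": 0,"ry": 0,"rz": 0,"dx": 0,"dy": 0,"dz": 0,"claw": 0.45},{"rx": 0,"ry": 0,"rz": 0,"dx": 0,"dy": 0,"dz": 0,"claw": 0.5},{"rx": 0,"ry": 0,"rz": 0,"dx": 0,"dy": 0,"dz": 0,"claw": 0.5}])

```text
t: 31.7
position: [0.6666, -0.0343, 0.2242]
eef_rot: [0.0, 0.641, 0.768, 0.0]
ft_force: [-0.2, -1.4, -1.2]
gripper_width: 0.0428
```

```bash
python3 - <<'E'
from ft import *
snap('wrist','wrist14'); ft(8)
E
```

```text
t 32.15 pos [ 0.667 -0.034  0.224] w 0.04257425993830686 F [ 0.25  -0.878 -1.59  -0.04   0.078 -0.039] std [0.465 0.443 0.456]
```

View pics/wrist14.png

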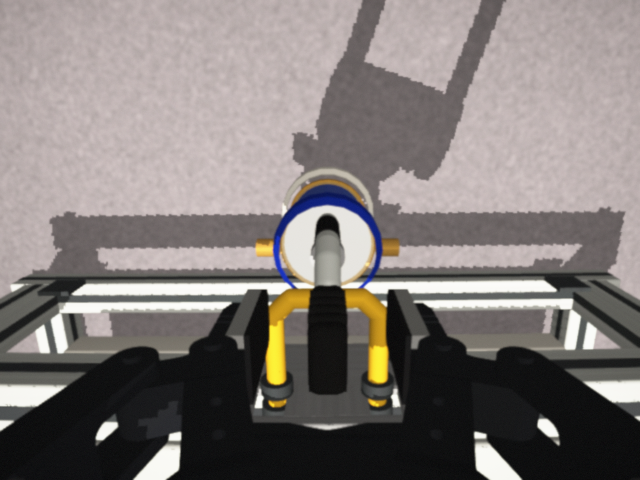

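The column hangs in the loop with the jaws clear on both sides of the tab (327,345). The empty reading is −1.6 N, so the tug was about 12.9 N and the loop load about 16.3 N. I'll retreat upward.

Request:
step_arm(commands=[{"rx": 0,"ry": 0,"rz": 0,"dx": 0,"dy": 0,"dz": -0.3,"claw": 0.5},{"rx": 0,"ry": 0,"rz": 0,"dx": 0,"dy": 0,"dz": -0.6,"claw": 0.5},{"rx": 0,"ry": 0,"rz": 0,"dx": 0,"dy": 0,"dz": -1,"claw": 0.5},{"rx": 0,"ry": 0,"rz": 0,"dx": 0,"dy": 0,"dz": -1,"claw": 0.5},{"rx": 0,"ry": 0,"rz": 0,"dx": 0,"dy": 0,"dz": -1,"claw": 0.5},{"rx": 0,"ry": 0,"rz": 0,"dx": 0,"dy": -1,"dz": -0.5,"claw": 0.5},{"rx": 0,"ry": 0,"rz": 0,"dx": 0,"dy": -1,"dz": 0,"claw": 0.5},{"rx": 0,"ry": 0,"rz": 0,"dx": 0,"dy": -0.5,"dz": 0,"claw": 0.5},{"rx": 0,"ry": 0,"rz": 0,"dx": 0,"dy": 0,"dz": 0,"claw": 0.5}])

```text
t: 33.05
position: [0.5918, -0.0479, 0.3581]
eef_rot: [0.001, 0.641, 0.767, 0.0]
ft_force: [0.9, -1.7, -2.6]
gripper_width: 0.0426
```

```bash
python3 - <<'E'
from ft import *
im1,_,_=snap('side','side15'); snap('scene','scene15'); ft(20); im2,_,c=snap('side','side16'); snap('wrist','wrist16')
d=np.abs(im1.astype(int)-im2).max(-1); print('moving px',(d>40).sum(),(d[100:230,200:340]>40).sum())
for l in ['spent_column','amber_bottle','fittings_tray','column']:
    for m in mark_of('side',l)[:1]: print(l,m['p'],w(c,m['centre']))
i=cv2.imread('pics/side16.png')[90:230,200:360]; cv2.imwrite('pics/z_side16.png',cv2.resize(i,None,fx=4.2,fy=4.2,interpolation=cv2.INTER_CUBIC))
E
```

```text
t 34.15 pos [ 0.593 -0.048  0.356] w 0.04268949531307586 F [ 0.198 -0.585 -1.41  -0.049  0.051 -0.032] std [0.499 0.398 0.446]
moving px 475 25
spent_column 0.93 [ 0.436 -0.288 -0.001]
amber_bottle 0.79 [ 0.56   0.454 -0.003]
fittings_tray 0.67 [0.392 0.003 0.001]
column 0.72 [ 0.664 -0.032  0.082]
```

View pics/z_side16.png

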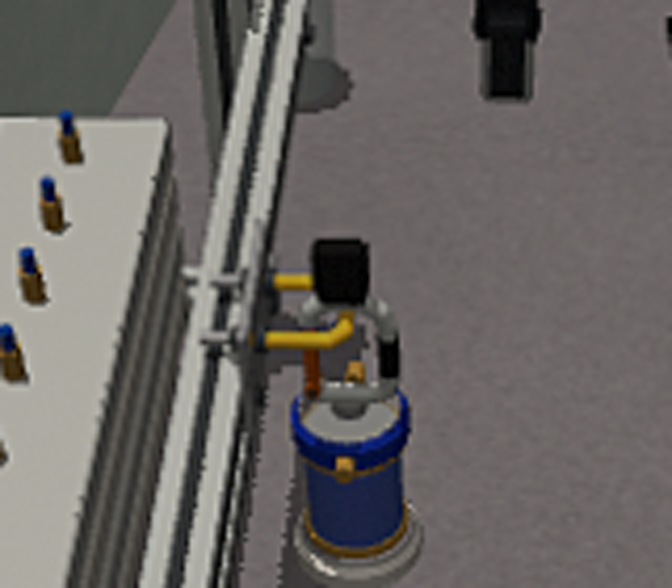

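View pics/scene15.png

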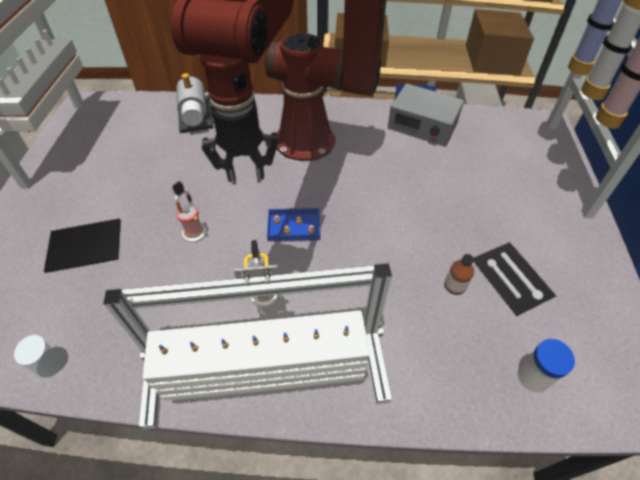

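The column hangs on the loop with its gate shut, about 80 mm above the bench and still. The bystanders stand where they were and the gripper is clear, so I'm handing in.

```bash
python3 -c "
from h import *
a,_,_=snap('side','s17')
for i in range(10): camera('scene')
b,_,_=snap('side','s18'); d=np.abs(a.astype(int)-b).max(-1); print((d[100:250,200:340]>40).sum())
print(hand_in())"
```

```text
0
the job is handed in; nothing more can be done
None
```

The blue column now hangs on the yellow loop with its gate shut, and I have handed the job in at about 35 s of the 72 s allowed. I gripped it by the tab, pressed the gate on at up to about 5.5 N, lowered it until the gate sprang shut, tugged it, eased off and let go.

**Tug:** I pulled down in two steps, each held for more than half a second. The loop load was about 12.8 N in the first. In the second the pull was about 12.9 N and the loop load about 16.3 N, under the 18 N limit. I took the zero from the empty-gripper readings. Single readings vary by about 0.5 N, and the stick-slip when easing off was smaller than the tug.

**Last checks:** Side pictures 0.6 s apart showed no movement of the column. It hangs about 80 mm above the bench with the bar inside the hook. The pink column and the tray stand where they did in the first pictures, and the amber bottle looks unmoved. The gripper is well clear.

**What disagreed:** The real fingertips sit about 34 mm behind the reported tool point. My first grip therefore closed on nothing just above the tab, without touching the column. I re-gripped using the camera depth, with the tips about 12 mm below the tab's centre. While I eased off, friction between bar and hook caused side forces of up to about 3.5 N, and I had these back near zero before releasing.

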